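Fetch the hemmed-in terminal block from the sample rack for test

ROBOT

A 6-joint arm with a two-finger parallel gripper is mounted at the origin on a cart in front of the work surface, level with it; the furniture and walls round the work are solid. World frame = base frame: x ahead of the robot, y to its left, z up, the work surface at z = 0. Lengths are in m, angles in degrees, forces in N, time in s.
With the tool pointing down it reaches from about 0.4 to 0.825 m from the base axis. Payload 7 kg.
Tool frame: the origin (TCP) lies midway between the tips of the shut fingers; the grasp point (between the pads) lies r.hold_point_z behind it (r.hold_point_z is the distance from the TCP to the grasp point, in m); z points along the fingers, x is the direction in which the jaws open and shut, and the axes are right-handed (so a half turn about z gives the same grasp; the last joint's range is limited). The gripper opens to 88 mm and grips with 3 to 60 N. Pads are 19 mm wide; open, the fingers measure 130 mm over their backs; the gripper's body (78 mm by 193 mm) begins 47 mm behind the grasp point.
Start: joints at [-51.904, 20.546, 0.682, 0, -70.136, -16.507], TCP at [0.248, -0.628, 0.227] pointing down, gripper open.
Joint ranges: [-176.03, 176.03], [-82.01, 121.73], [-58.28, 71.71], [-173.87, 95.51], [-174.79, -0.11], [-173.66, 173.66]. Speed limits (degrees/s): [136.94, 136.94, 172.46, 180, 180, 180].

INTERFACE

Orientations are given as [roll, pitch, yaw] about the fixed x, y, z axes, in that order (R = Rz(yaw) Ry(pitch) Rx(roll)).
In Python, from plant import get_state, viewer, close_job, r gives the robot as it stands.
- The arm moves only by the tool apply_moves, never from a script. Its argument "plan" is a list of rows, each a list of 3 entries, a list of its own where there are three numbers: the closure in counts, from 0 (fully open) to 255 (shut), then the shift along the tool's x, y, z in units of 50 mm (1.0 is 50 mm), then the turn about the tool's z in units of 6 degrees (1.0 is 6 degrees). A call has 1 to 12 rows; each row shifts and turns the commanded pose from where the row before left it, along the tool's axes as they then stand; what a row does not reach is not made up. A row lasts 1/8 s, in which the tool goes at most 62.5 mm and 10.7 degrees, less where a joint would pass 70% of its speed; a pose out of reach is approached as far as the arm can. A call is refused whole if a number of a shift passes 1 or a number of a turn 1, either way. A call with a gripper value outside its range is refused whole. The fingers move at their own pace and stop on an object; "squeeze" is the grip in N (left out, the last holds). Time passes only in rows, so rows that do not move let the fingers close. It gives the time, the measured TCP pose, the force and the opening at its end, in the units of the state.
- get_state(): the state, without advancing time (a new reading comes with each control period).
- viewer.capture(name): name is "scene" or "top"; returns a dict with "frame" (384x512x3 uint8, blue, green, red), "K" (3x3 intrinsics, pixels), "D" ([k1, k2, p1, p2, k3] as OpenCV has them; the pictures are not rectified), "R" (3x3) and "t" (3): a world point X has camera coordinates R X + t. Camera axes: x right, y down, z forward; pixel columns grow to the right and rows downward; lengths in m; the calibration is good to about 2 mm. A picture is of the moment at which its call begins. There is no depth.
- close_job(): hands the job in, once; it reports no verdict.
The state is a dict: "time_s": time; "joints": joint angles; "qd": joint speeds; "joint_torque": joint torques, N m; "tcp_pos": TCP position; "eef_rot": TCP orientation; "contact_force": force on the tool from outside, world axes, zero at the start; "moment": the same for the moment, N m; "gripper_width": finger opening in m.
Only numpy, scipy, OpenCV 4.12 (cv2) and the standard library are available. Lean on these libraries where they do the work, as an engineer would, in place of code of your own. Each camera call takes 0.05 s, during which the arm holds its last target.

TASK

The white terminal block stands in the middle of the sample rack, hemmed in by the capacitor and the relay. Stand the capacitor and the relay upright on the black parking pad, then lay the block flat on the steel electrode of the test plate, centred and running lengthwise from one white rail to the other; while it lies there, put the capacitor and the relay back upright in the rack, each where it stood at the start, the relay square to the rack. Leave the tape roll and the small brass fitting alone.

Things in the scene. Friction and masses are not known exactly. Their poses are not given: they have to be found in the camera images.
- sample_rack: Fixed aluminium rack, base 154 (x) x 84 (y) mm, its top 6 mm up. In file along x: block at x = 0, capacitor and relay at x = +-45 mm (which is where varies), 5 to 10 mm off the block. Cheeks 46 mm high, 40 long, at y = +-28 to 32 flank the block: grip it along rack x, neighbours out. End lips 11 mm high, inner faces x = +-73. Origin: centre of underside; z up; x points away within 0.3 rad.
- parking_pad: Fixed flat ribbed black rubber pad, 156 (its x) x 110 (its y) x 4 mm, the side area, with room for capacitor and relay side by side along x. Origin: centre of the underside, so its top is 4 mm above it; z up; x points away from the robot within 0.25 rad.
- test_plate: Fixed brown wooden plate inside one of two flat wire coils (25 mm high), 100 (x) x 116 (y) x 8 mm with a steel electrode 64 x 60 mm in the middle, its top 10 mm above the bench. White rails along x, inner faces at y = +-31 mm, tops 20 mm up, bound it; brass posts, tops 32 mm up, at x = -34, y = +-47 mm. Origin: centre of the underside; z up; x points away within 0.3 rad.
- test_plate_seat (a point): Centre of the electrode's top face, between the rails, 10 mm above the bench; axes as the test plate.
- capacitor: Loose upright round aluminium can, 50 mm diameter, 71 mm high, two screw terminals on its dark top to 75 mm; 0.11 to 0.22 kg. Origin: centre of the underside; z up. Grip across the diameter, fingertips at least 30 mm above its underside so that they pass over the block; between capacitor and relay are about 40 mm for a finger, so open no wider than about 70 mm there.
- relay: Loose upright grey plastic relay: lower part 48 (its x) x 54 (its y) x 30 mm with brass screws on its two steps, upper part 48 (x) x 36 (y) mm up to 64 mm; 0.09 to 0.18 kg. Origin: centre of the underside; z up; x along the rack's x at the start (within 0.05 rad). Grip the 48 mm across x, fingertips at least 30 mm above its underside, as for the capacitor.
- block: Loose white ceramic terminal block 26 (its x) x 42 (its y) mm, body 19 mm high, brass screws to 22 mm; 0.04 kg. Origin: centre of the underside; z up; it stands with its y across the rack. Grip the 26 mm across its x.
- tape_roll: Bystander: black tape roll lying flat, 60 mm across, 19 mm high, loose inside one of the two big coils of pale wire; origin at the centre of its underside. Leave it alone.
- fitting: Bystander: small brass threaded fitting standing on its hexagon, 22 mm across, 24 mm high, loose on the bench between the two coils of pale wire; origin at the centre of its underside. Leave it alone.

How it is judged (in metres and radians):
On the way, in this order (a step that is already met when the one before it is completed fails the run):
1. capacitor and relay both stand upright and released on the parking pad (centres inside its outline), the block still in the middle of the rack (x of capacitor in the frame of parking_pad between -0.078 and 0.078 m and y of capacitor in the frame of parking_pad between -0.055 and 0.055 m and height (world z) of each of capacitor, relay below 0.01 m and angle between each of capacitor, relay's own z axis and vertical below 0.1 rad and x of relay in the frame of parking_pad between -0.078 and 0.078 m and y of relay in the frame of parking_pad between -0.055 and 0.055 m and contact force between the fingers and capacitor below 0.1 N and linear speed of each of capacitor, relay below 0.02 m/s and contact force between the fingers and relay below 0.1 N and horizontal distance between block and sample_rack below 0.02 m), for 0.2 s.
2. block released on the electrode of the test plate, lengthwise from rail to rail, while capacitor and relay still stand on the pad (horizontal distance between block and test_plate_seat below 0.012 m and z of block in the frame of test_plate_seat between -0.003 and 0.004 m and angle between each of block, capacitor, relay's own z axis and vertical below 0.1 rad and angle between the y axis of block and the y axis of test_plate, either way round below 0.2 rad and contact force between the fingers and block below 0.1 N and linear speed of block below 0.02 m/s and x of capacitor in the frame of parking_pad between -0.078 and 0.078 m and y of capacitor in the frame of parking_pad between -0.055 and 0.055 m and height (world z) of each of capacitor, relay below 0.01 m and x of relay in the frame of parking_pad between -0.078 and 0.078 m and y of relay in the frame of parking_pad between -0.055 and 0.055 m), for 0.2 s.
At the end, for the whole second after the job is handed in: The block lies flat on the electrode, within 12 mm of its centre, its length from rail to rail within 0.2 rad; capacitor and relay stand upright in the rack, each within 15 mm of where it stood at the start, the relay square to the rack within 0.2 rad; all released and at rest (horizontal distance between block and test_plate_seat below 0.012 m and z of block in the frame of test_plate_seat between -0.003 and 0.004 m and angle between block's own z axis and vertical below 0.1 rad and angle between the y axis of block and the y axis of test_plate, either way round below 0.2 rad and contact force between the fingers and block below 0.1 N and linear speed of each of block, capacitor, relay below 0.02 m/s and distance of each of capacitor, relay from where it was at the start of the episode below 0.015 m and angle between each of capacitor, relay's own z axis and vertical below 0.08 rad and angle between the x axis of relay and the x axis of sample_rack, either way round below 0.2 rad and height (world z) of each of capacitor, relay below 0.01 m and contact force between the fingers and capacitor below 0.1 N and contact force between the fingers and relay below 0.1 N); the robot touches nothing.
It fails at once if tape roll pushed more than 30 mm (distance of tape_roll from where it was at the start of the episode above 0.03 m).
It fails at once if brass fitting pushed more than 30 mm (distance of fitting from where it was at the start of the episode above 0.03 m).
It fails at once if capacitor tipped over (angle between capacitor's own z axis and vertical above 0.6 rad).
It fails at once if relay tipped over (angle between relay's own z axis and vertical above 0.6 rad).
It also fails if it takes over 122 s, if anything falls off the work surface, if the arm or the gripper's body presses on something with over 40 N, if the wrist force passes 120 N, or if a joint passes its speed limit or range.

## Working session

There is one attempt and no reset: what is moved stays moved. The work goes in short steps, Python scripts to look and compute and a tool call to move; the robot and the scene stay as the last step left them, time stands still between calls to the robot, and variables do not carry over. Pictures are saved under pics/ and viewed, and the job is handed in when it is done.

Besides the shell and the picture viewer there is one more tool, called after "Call:" as a command line: name --argument value ..., lists and objects as JSON in quotes. apply_moves: Moves the arm, as the interface text tells. Its arguments: {"type":"object","properties":{"plan":{"type":"array","items":{"type":"array"}},"squeeze":{"type":"number"}},"required":["plan"]}

```bash
ls; mkdir -p pics; python3 - <<'E'
from plant import get_state, viewer, r
import cv2,pickle
print(get_state()); print(r.hold_point_z)
for n in("scene","top"):
    c=viewer.capture(n); pickle.dump(c,open(f"pics/{n}0.pkl","wb")); cv2.imwrite(f"pics/{n}0.png",c["frame"]); print(n,c["K"],c["D"],c["R"],c["t"])
E
```

```text
pics
{'time_s': 0.0, 'joints': array([-5.19032154e+01,  2.05889343e+01,  6.33754179e-01, -2.20994639e-02,
       -7.01341789e+01, -1.65071081e+01]), 'qd': array([-0.03497538, -0.06074274, -0.00740104, -0.02776564, -0.08203641,
       -0.09291864]), 'joint_torque': array([-1.81974327e-03, -5.82704508e+01,  2.93069905e+01,  6.99784756e+00,
        6.94125876e-03, -1.54709483e-04]), 'tcp_pos': array([ 0.2481817 , -0.62719532,  0.22564453]), 'eef_rot': array([-1.79994526e+02, -9.15795679e-02,  1.11582146e+02]), 'contact_force': array([0.09170065, 0.45633429, 0.1594039 ]), 'moment': array([-0.05036931,  0.05265698,  0.00419104]), 'gripper_width': 0.08752695652032765}
0.0188
scene [[386.15439962   0.         252.58223583]
 [  0.         386.15439962 187.64452913]
 [  0.           0.           1.        ]] [0.0073698 0.        0.        0.        0.       ] [[-0.79779288 -0.60275017 -0.01479049]
 [-0.31566892  0.43846431 -0.84148808]
 [ 0.51369218 -0.6666643  -0.5400732 ]] [0.46081846 0.17767751 0.84114952]
top [[408.4629665    0.         248.79147339]
 [  0.         408.4629665  186.32220035]
 [  0.           0.           1.        ]] [0.04857695 0.         0.         0.         0.        ] [[ 0.02192834 -0.99972702 -0.00806463]
 [-0.98696716 -0.02036077 -0.15962854]
 [ 0.15942076  0.01145992 -0.98714421]] [0.05920952 0.54661085 0.89349026]
```

```bash
python3 - <<'E'
import cv2
for n in("scene","top"):
    f=cv2.imread(f"pics/{n}0.png"); cv2.imwrite(f"pics/{n}0b.png",cv2.resize(f,(800,600),interpolation=cv2.INTER_CUBIC))
E
```

```text
(no output)
```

View pics/scene0b.png

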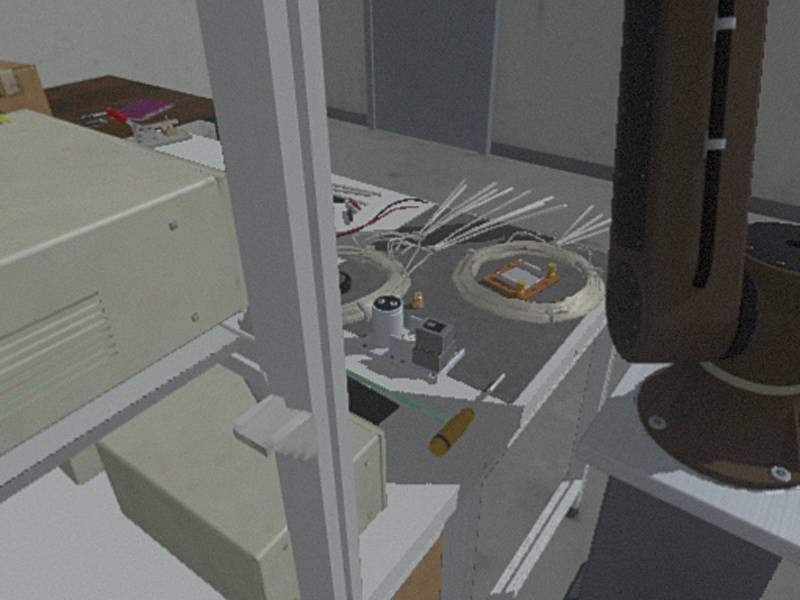

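View pics/top0b.png

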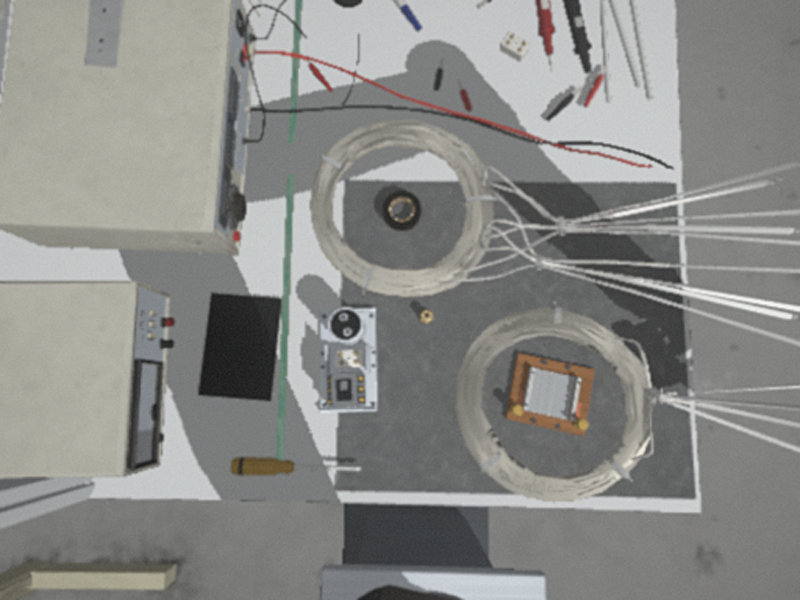

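```bash
cat > h.py <<'E'
import cv2,numpy as np,pickle
def load(n): return pickle.load(open(f"pics/{n}.pkl","rb"))
def crop(n,c,x0,y0,w,h,s,out):
    f=c["frame"][y0:y0+h,x0:x0+w]; f=cv2.resize(f,None,fx=s,fy=s,interpolation=cv2.INTER_CUBIC)
    for i in range(0,w,10):
        cv2.putText(f,str(x0+i),(int((i+.5)*s)-8,8),0,.3,(0,255,255),1); cv2.line(f,(int((i+.5)*s),10),(int((i+.5)*s),16),(0,255,255),1)
    for i in range(0,h,10):
        cv2.putText(f,str(y0+i),(0,int((i+.5)*s)+4),0,.3,(0,255,255),1); cv2.line(f,(20,int((i+.5)*s)),(26,int((i+.5)*s)),(0,255,255),1)
    cv2.imwrite(f"pics/{out}.png",f)
def ray(c,uv,z):
    p=cv2.undistortPoints(np.array([[uv]],float),c["K"],np.array(c["D"]))[0,0]
    R=np.array(c["R"]);d=R.T@np.array([p[0],p[1],1]);o=-R.T@np.array(c["t"])
    return o+d*(z-o[2])/d[2]
def proj(c,X):
    X=np.atleast_2d(np.array(X,float))
    return cv2.projectPoints(X,cv2.Rodrigues(np.array(c["R"]))[0],np.array(c["t"]),c["K"],np.array(c["D"]))[0][:,0]
def fr(o,yaw,P,scale=1e-3):
    P=np.atleast_2d(np.array(P,float))*scale;a=np.radians(yaw)
    return np.array([o[0],o[1],o[2]if len(o)>2 else 0])+P@np.array([[np.cos(a),np.sin(a),0],[-np.sin(a),np.cos(a),0],[0,0,1]])
E
python3 - <<'E'
from h import *
c=load("top0")
crop("t",c,195,185,60,85,7,"c_rack"); crop("t",c,120,180,70,85,7,"c_pad"); crop("t",c,310,215,80,70,8,"c_plate")
crop("s",load("scene0"),210,175,100,75,8,"c_srack")
E
```

```text
(no output)
```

View pics/c_rack.png

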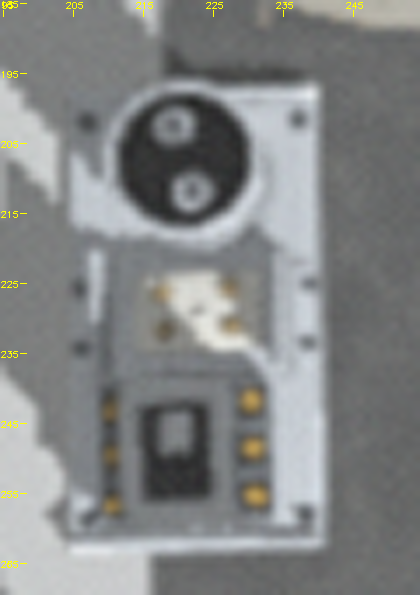

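View pics/c_pad.png

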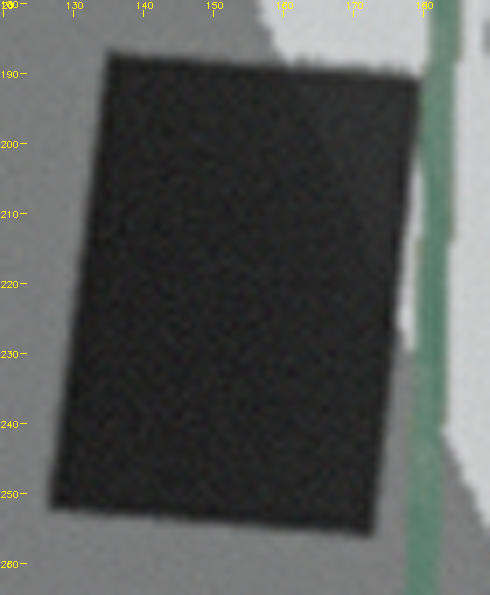

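View pics/c_plate.png

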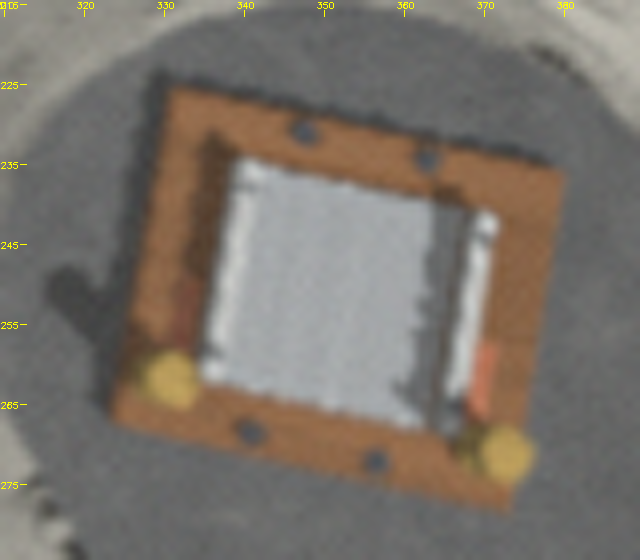

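View pics/c_srack.png

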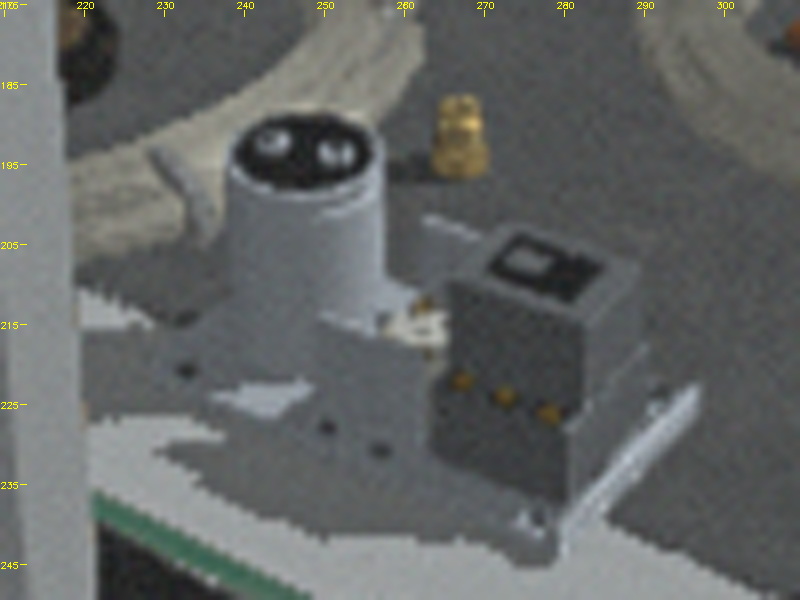

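```bash
python3 - <<'E'
from h import *
from scipy.optimize import least_squares
c=load("top0")
def fit(uv,P,name,g):
    uv=np.array(uv)-0.5+0
    f=lambda q:(proj(c,fr(q[:2],q[2],P))-uv).ravel()
    s=least_squares(f,g,x_scale=[.01,.01,1]); print(name,np.round(s.x,4),np.round(s.fun,2).tolist()); return s.x
# uv given as crop/scale+offset => pixel centre coords subtract .5
pad=fit([(135.4,187.1),(180,190.7),(173.3,256.6),(127.1,252.6)],[(78,55,4),(78,-55,4),(-78,-55,4),(-78,55,4)],"pad",[.6,.1,0])
pl=fit([(331.2,225.6),(380.5,236.2),(374,278.7),(324,267.2)],[(50,58,8),(50,-58,8),(-50,-58,8),(-50,58,8)],"plate",[.5,-.3,0])
rk=fit([(240.4,197.4),(241.4,262.6),(205,262.9)],[(77,-42,11),(-77,-42,11),(-77,42,11)],"rack",[.6,0,0])
for nm,(x,y),z in [("cap top",(184/7+195-.5,159/7+185-.5),.071),("relay top mid",(176/7+195-.5,451/7+185-.5),.064),("block",(200/7+195-.5,311/7+185-.5),.028)]:
    print(nm,ray(c,(x,y),z))
print(fr([*rk[:2],0],rk[2],[(45,0,0),(0,0,0),(-45,0,0)]))
# check
print("tape",ray(c,(403*.64,208*.64),.019),"fit",ray(c,(427*.64,316*.64),.024))
print("post tips",ray(c,(168/8+310-.5,380/8+215-.5),.032),ray(c,(500/8+310-.5,455/8+215-.5),.032),fr([*pl[:2],0],pl[2],[(-34,47,32),(-34,-47,32)]))
E
```

```text
pad [ 0.4647  0.2942 -3.2468] [-0.48, -0.13, 0.78, -0.22, 0.32, -0.05, -0.61, 0.36]
plate [  0.4042  -0.1702 -10.8645] [0.09, -0.45, 0.34, -0.44, -0.04, 0.26, -0.4, 0.59]
rack [0.4482 0.1304 2.0056] [0.26, -0.77, -0.11, 0.25, -0.15, 0.47]
cap top [0.49283009 0.13140348 0.071     ]
relay top mid [0.40183232 0.13138382 0.064     ]
block [0.4475294  0.12789518 0.028     ]
[[0.49318397 0.1319927  0.        ]
 [0.44821154 0.13041784 0.        ]
 [0.4032391  0.12884298 0.        ]]
tape [0.6793836  0.05200402 0.019     ] fit [0.5121107  0.01321284 0.024     ]
post tips [ 0.37878832 -0.11634285  0.032     ] [ 0.36071356 -0.20803498  0.032     ] [[ 0.37962387 -0.11758973  0.032     ]
 [ 0.36190602 -0.20990483  0.032     ]]
```

```bash
python3 - <<'E'
from h import *
c=load("top0");s=load("scene0")
for n,k in(("top",c),("scene",s)): print(n,-np.array(k["R"]).T@np.array(k["t"]))
for uv in [(168,290),(165,470),(130,475),(135,282),(0,282)]:
    print(uv,[np.round(ray(c,np.array(uv)*.64,z)[:2],3).tolist() for z in(0,.1,.15,.2,.3)])
# overlays
W={}
def box(o,yaw,x0,x1,y0,y1,z0,z1):
    return [fr(o,yaw,[(x0,y0,z),(x1,y0,z),(x1,y1,z),(x0,y1,z),(x0,y0,z)]) for z in(z0,z1)]
def circ(o,r_,z): 
    t=np.linspace(0,2*np.pi,40); return [fr(o,0,np.c_[r_*np.cos(t),r_*np.sin(t),0*t+z])]
L=[]
L+=[(l,(0,255,0)) for l in box((.4482,.1304,0),2,-77,77,-42,42,0,6)]
L+=[(l,(0,0,255)) for l in circ((.4929,.1314,.006),25,0)+circ((.4929,.1314,.006),25,71)]
L+=[(l,(255,0,255)) for l in box((.4025,.130,.006),2,-24,24,-18,18,30,64)+box((.4025,.130,.006),2,-24,24,-27,27,0,30)]
L+=[(l,(255,255,0)) for l in box((.4475,.129,.006),2,-13,13,-21,21,0,19)]
L+=[(l,(0,255,0)) for l in box((.4042,-.1702,0),-10.9,-50,50,-58,58,0,8)]
L+=[(l,(0,0,255)) for l in box((.4042,-.1702,0),-10.9,-32,32,-31,31,10,20)]
L+=[(l,(0,255,0)) for l in box((.4647,.2942,0),-3.25,-78,78,-55,55,0,4)]
def draw(k,x0,y0,w,h,S,out):
    f=cv2.resize(k["frame"][y0:y0+h,x0:x0+w],None,fx=S,fy=S,interpolation=cv2.INTER_CUBIC)
    for l,col in L:
        p=((proj(k,l)+.5-[x0,y0])*S).astype(np.int32); cv2.polylines(f,[p],False,col,1)
    cv2.imwrite(f"pics/{out}.png",f)
draw(c,195,185,60,85,7,"o_rack");draw(s,210,175,100,75,8,"o_srack");draw(s,295,150,90,60,8,"o_splate");draw(c,310,215,80,70,8,"o_plate")
E
```

```text
top [0.3957477  0.06008345 0.96973593]
scene [-0.00836698  0.76061752  0.61061154]
(168, 290) [[0.547, 0.41], [0.532, 0.374], [0.524, 0.356], [0.516, 0.338], [0.5, 0.302]]
(165, 470) [[0.281, 0.393], [0.292, 0.358], [0.298, 0.341], [0.304, 0.324], [0.316, 0.29]]
(130, 475) [[0.273, 0.443], [0.286, 0.403], [0.292, 0.384], [0.298, 0.364], [0.311, 0.324]]
(135, 282) [[0.559, 0.461], [0.542, 0.42], [0.533, 0.399], [0.525, 0.379], [0.508, 0.337]]
(0, 282) [[0.554, 0.664], [0.538, 0.602], [0.53, 0.57], [0.522, 0.539], [0.505, 0.477]]
```

View pics/o_rack.png

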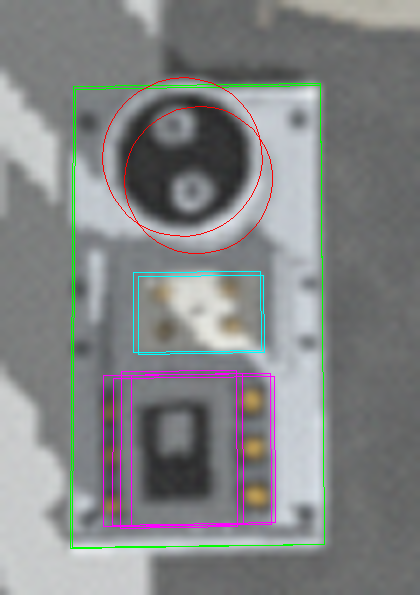

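View pics/o_srack.png

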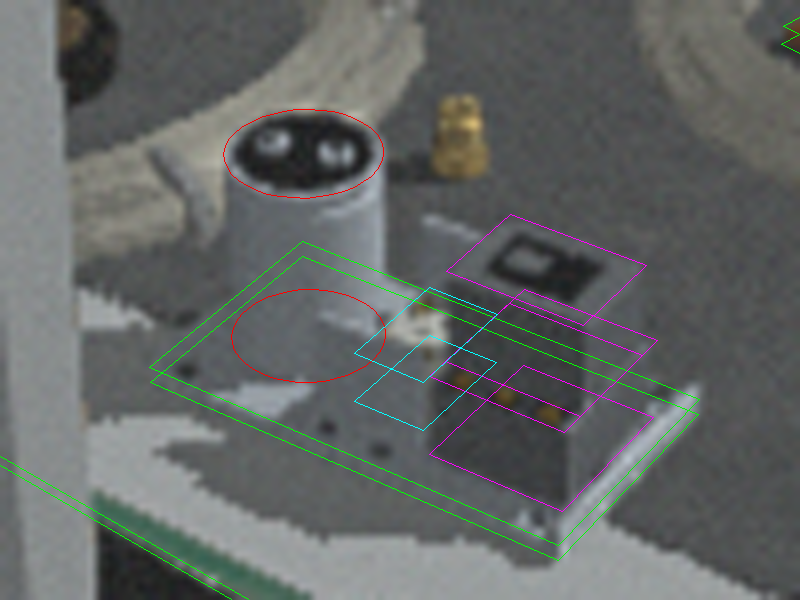

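View pics/o_splate.png

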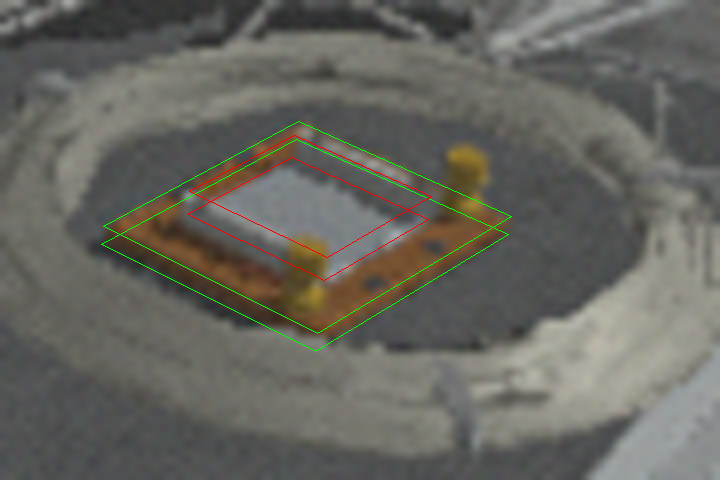

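View pics/o_plate.png

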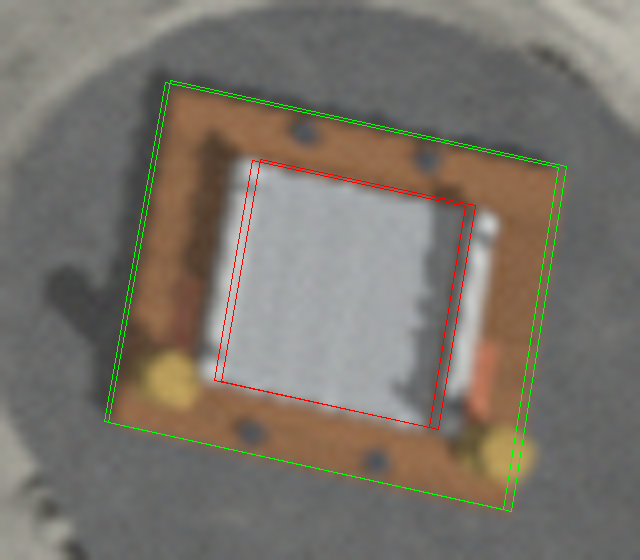

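```bash
cat > go.py <<'E'
import sys,numpy as np
from plant import get_state
# go.py x y z yaw : remaining in units, tool axes now
s=get_state();p=s["tcp_pos"];y=s["eef_rot"][2]
print("t",round(s["time_s"],2),"tcp",np.round(p,4),"rpy",np.round(s["eef_rot"],2),"F",np.round(s["contact_force"],2),"w",round(s["gripper_width"],4),"q",np.round(s["joints"],1))
a=[float(v) for v in sys.argv[1:]]
if a:
    d=np.array(a[:3])-p
    dy=(a[3]-y+90)%180-90
    for nm,yy in(("now",y),("after turn",a[3] )):
        t=np.radians(yy); print(nm,np.round(np.array([np.cos(t)*d[0]+np.sin(t)*d[1],np.sin(t)*d[0]-np.cos(t)*d[1],-d[2]])/.05,3),"turn",round(-dy/6,3))
E
python3 go.py .4929 .1314 .2 -178
```

```text
t 0.1 tcp [ 0.2482 -0.6273  0.2257] rpy [-1.7999e+02 -8.0000e-02  1.1158e+02] F [-0.36 -0.52  0.5 ] w 0.0875 q [-51.9  20.6   0.6  -0.  -70.1 -16.5]
now [12.309 10.133  0.514] turn -11.736
after turn [-5.421 14.993  0.514] turn -11.736
```

Call:
apply_moves --plan '[[64,[0.4,0.33,0],0],[64,[0.75,0.62,0],0],[64,[0.75,0.62,0],0],[64,[0.75,0.62,0],0],[64,[0.75,0.62,0],0],[64,[0.75,0.62,0],0],[64,[0.75,0.62,0],0],[64,[0.75,0.62,0],0],[64,[0.75,0.62,0],0],[64,[0.75,0.62,0],0],[64,[0.75,0.62,0],0],[64,[0.75,0.62,0],0]]' --squeeze 25

```text
time_s: 1.6
tcp_pos: [0.4217, -0.0923, 0.2266]
eef_rot: [180.0, -0.0, 111.6]
contact_force: [1.5, 0.3, 0.3]
gripper_width: 0.0656
```

Call:
apply_moves --plan '[[64,[0.75,0.62,0],0],[64,[0.75,0.62,0],0],[64,[0.75,0.62,0],0],[64,[0.75,0.62,0],0],[64,[0.5,0.4,0],0],[64,[0,0,0],-0.6],[64,[0,0,0],-1],[64,[0,0,0],-1],[64,[0,0,0],-1],[64,[0,0,0],-1],[64,[0,0,0],-1],[64,[0,0,0],-1]]'

```text
time_s: 3.1
tcp_pos: [0.4908, 0.1217, 0.2262]
eef_rot: [-180.0, -0.0, 151.4]
contact_force: [0.3, 0.2, -0.7]
gripper_width: 0.0658
```

Call:
apply_moves --plan '[[64,[0,0,0],-1],[64,[0,0,0],-1],[64,[0,0,0],-1],[64,[0,0,0],-1],[64,[0,0,0],-1],[64,[0,0,0],-0.13],[64,[0,0,0],0]]'

```text
time_s: 3.98
tcp_pos: [0.491, 0.1217, 0.2264]
eef_rot: [-180.0, -0.0, -178.1]
contact_force: [-0.1, -0.7, -0.1]
gripper_width: 0.0655
```

```bash
python3 go.py .4929 .1314 .2 -178; python3 - <<'E'
from h import *
from plant import viewer
for n in("scene","top"):
    c=viewer.capture(n); pickle.dump(c,open(f"pics/{n}1.pkl","wb")); cv2.imwrite(f"pics/{n}1.png",cv2.resize(c["frame"],(800,600)))
E
```

```text
t 3.98 tcp [0.491  0.1217 0.2264] rpy [-1.7999e+02 -2.0000e-02 -1.7814e+02] F [-0.14 -0.68 -0.05] w 0.0655 q [ 36.2   4.5 -20.2  -0.  -65.3 -34.3]
now [-0.044  0.192  0.528] turn -0.023
after turn [-0.045  0.192  0.528] turn -0.023
```

View pics/scene1.png

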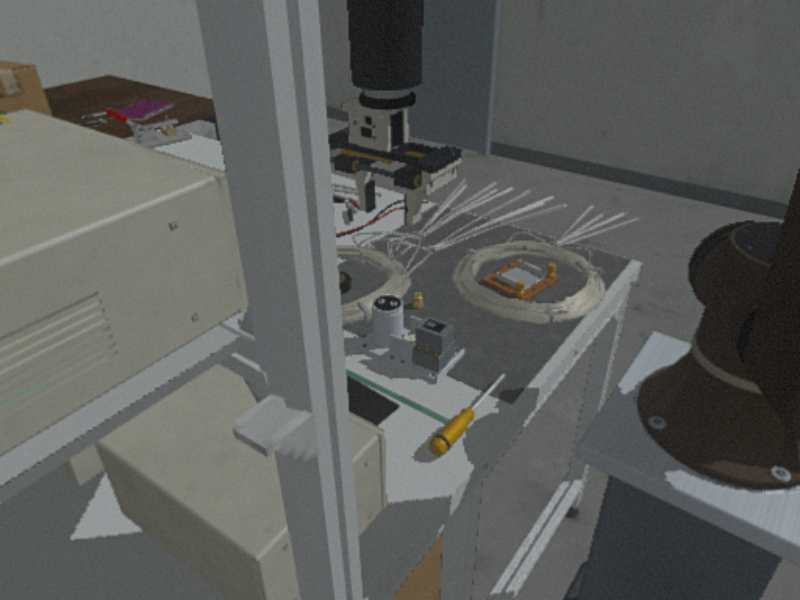

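View pics/top1.png

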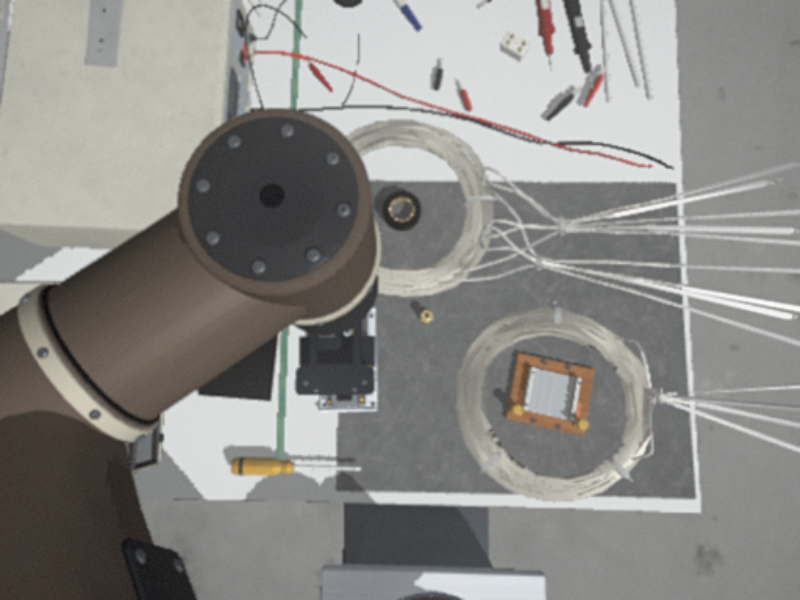

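```bash
python3 - <<'E'
from h import *
from plant import r
import plant
print([a for a in dir(r) if not a.startswith('__')])
c=load("top0");s=load("scene0")
for z in (-.3,0,.1,.3): 
    X=ray(c,(93*.64,477*.64),z); print(z,X,proj(s,[X,X+[0,0,.3],X+[0,0,.5]])/.64)
E
cat > crop.py <<'E'
E
python3 - <<'E'
from h import *
c=load("top0"); crop("t",c,0,170,150,214,4,"c_left") if 0 else None
f=cv2.resize(c["frame"][230:384,0:200],None,fx=4,fy=4,interpolation=cv2.INTER_CUBIC); cv2.imwrite("pics/c_left.png",f[:600])
E
```

```text
['Unreachable', 'hold_point_z']
-0.3 [ 0.23041434  0.63049506 -0.3       ] [[309.29553856 841.95800684]
 [278.9029552  721.67582677]
 [246.00193967 592.06375862]]
0 [0.26947759 0.49572414 0.        ] [[345.33954813 581.82412656]
 [323.53589064 364.46578852]
 [298.50064512 116.72538312]]
0.1 [0.28249867 0.4508005  0.1       ] [[358.5705497  486.28849685]
 [340.4519962  228.39970132]
 [319.1273333  -72.71522851]]
0.3 [0.30854083 0.36095321 0.3       ] [[ 387.24636492  279.14542026]
 [ 378.28474955  -77.2935614 ]
 [ 367.12168546 -519.37112845]]
```

View pics/c_left.png

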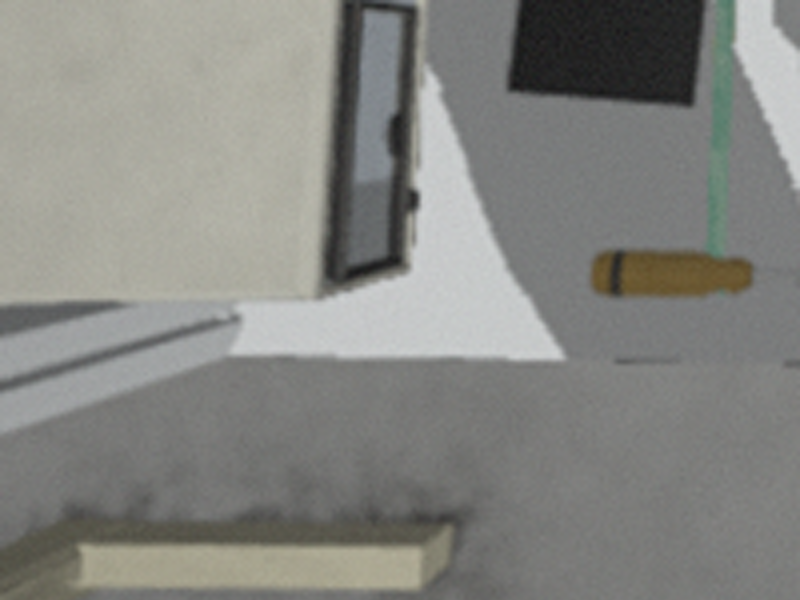

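```bash
python3 - <<'E'
from h import *
c=load("top1");s=load("scene1")
a=np.radians(36.2);d=np.array([np.cos(a),np.sin(a),0]);n=np.array([-np.sin(a),np.cos(a),0])
for z in (.3,.4,.5,.6,.7): print(z,[(np.round(proj(c,np.array([.491,.1217,z])+L*n)[0]/.64)).tolist() for L in(0,.1,.19)],[(np.round(proj(s,np.array([.491,.1217,z])+L*n)[0]/.64)).tolist() for L in(0,.1,.19)])
E
```

```text
0.3 [[338.0, 302.0], [258.0, 356.0], [185.0, 407.0]] [[388.0, 168.0], [387.0, 197.0], [385.0, 229.0]]
0.4 [[328.0, 286.0], [235.0, 350.0], [148.0, 409.0]] [[387.0, 96.0], [385.0, 118.0], [382.0, 143.0]]
0.5 [[315.0, 264.0], [201.0, 341.0], [94.0, 413.0]] [[385.0, 13.0], [383.0, 26.0], [380.0, 42.0]]
0.6 [[294.0, 230.0], [150.0, 326.0], [11.0, 418.0]] [[383.0, -84.0], [380.0, -82.0], [376.0, -80.0]]
0.7 [[259.0, 173.0], [60.0, 302.0], [-139.0, 429.0]] [[381.0, -197.0], [377.0, -213.0], [372.0, -232.0]]
```

```bash
python3 - <<'E'
from h import *
c=load("top0");s=load("scene0")
f=cv2.resize(c["frame"][100:250,90:240],None,fx=4,fy=4,interpolation=cv2.INTER_CUBIC); cv2.imwrite("pics/c_inst.png",f)
f=cv2.resize(s["frame"][90:240,90:290],None,fx=4,fy=4,interpolation=cv2.INTER_CUBIC); cv2.imwrite("pics/c_sinst.png",f)
E
```

```text
(no output)
```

View pics/c_inst.png

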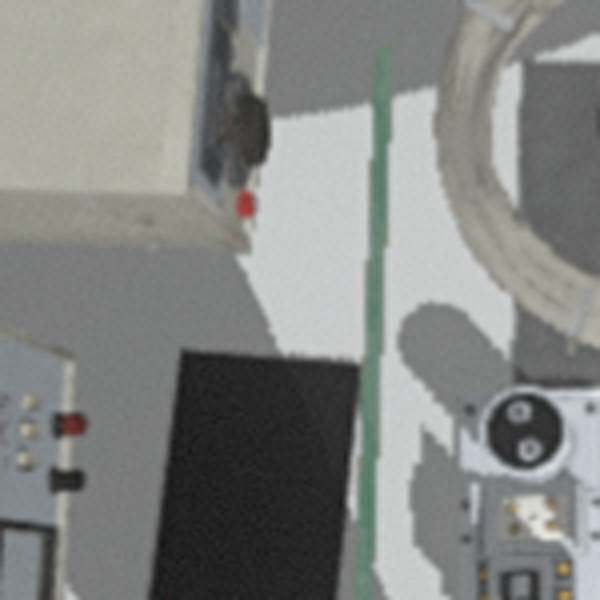

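View pics/c_sinst.png

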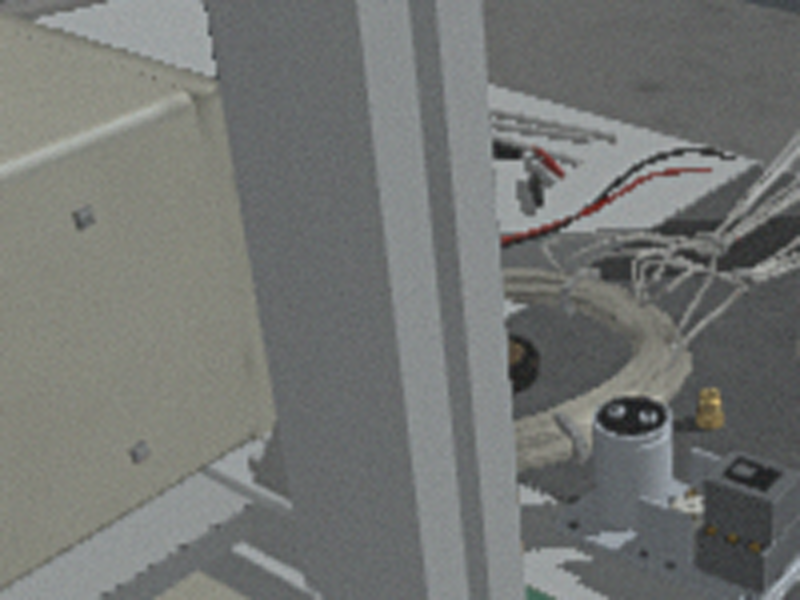

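```bash
python3 - <<'E'
from h import *
c=load("top0");s=load("scene0")
print(ray(c,(152.3,162.3),0.0),ray(c,(152.3,162.3),0.01))
for z in (.1,.15,.2,.25): 
  X=ray(c,(138.5,147.2),z);print(z,X,proj(s,X))
print("scene meas",(205/4+90,90/4+90))
E
```

```text
[0.60654584 0.30666631 0.        ] [0.60437207 0.30412352 0.01      ]
0.1 [0.61788558 0.31325251 0.1       ] [[156.64966847 203.09921346]]
0.15 [0.60511516 0.29869815 0.15      ] [[162.10393231 183.83690558]]
0.2 [0.59234474 0.28414378 0.2       ] [[167.8607779  163.49210919]]
0.25 [0.57957432 0.26958942 0.25      ] [[173.94692776 141.96800017]]
scene meas (141.25, 112.5)
```

Call:
apply_moves --plan '[[64,[-0.03,0.185,0.4],0],[64,[0,0,0.5],0],[64,[0,0,0.5],0],[64,[0,0,0.5],0],[64,[0,0,0.3],0],[64,[0,0,0],0]]'

```text
time_s: 4.82
tcp_pos: [0.4918, 0.1307, 0.1158]
eef_rot: [-179.9, -0.1, -178.1]
contact_force: [0.1, -0.2, -0.3]
gripper_width: 0.0656
```

```bash
python3 go.py .4925 .1312 .044 -178; python3 - <<'E'
from h import *
from plant import viewer
for n in("scene",):
    c=viewer.capture(n); crop("s",c,200,120,100,100,6,"c2")
E
```

```text
t 4.83 tcp [0.4918 0.1307 0.1158] rpy [-1.7993e+02 -1.0000e-01 -1.7806e+02] F [ 0.12 -0.23 -0.27] w 0.0656 q [ 37.   11.  -28.6  -0.  -50.5 -35.1]
now [-0.013  0.009  1.436] turn -0.01
after turn [-0.013  0.009  1.436] turn -0.01
```

View pics/c2.png

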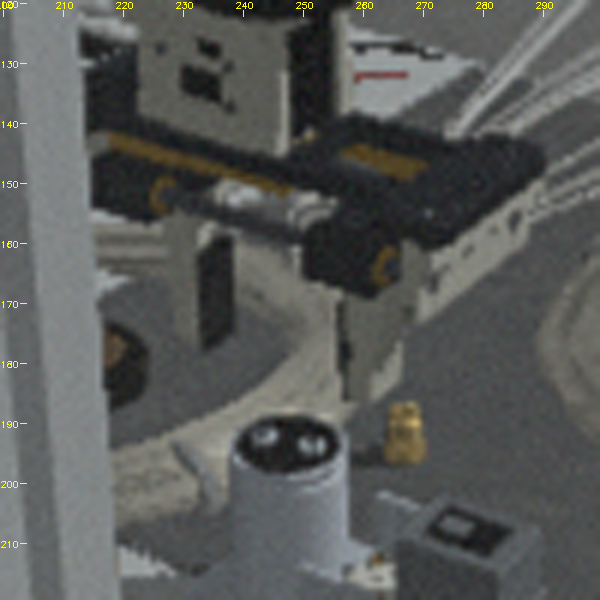

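Call:
apply_moves --plan '[[64,[-0.01,0.01,0.4],0],[64,[0,0,0.4],0],[64,[0,0,0.3],0],[64,[0,0,0.2],0],[64,[0,0,0.13],0],[64,[0,0,0],0],[110,[0,0,0],0],[130,[0,0,0],0],[130,[0,0,0],0],[130,[0,0,0],0]]' --squeeze 25

```text
time_s: 6.12
tcp_pos: [0.4929, 0.1317, 0.0454]
eef_rot: [180.0, 0.0, -178.0]
contact_force: [-1.6, 0.2, 3.7]
gripper_width: 0.0482
```

```bash
python3 go.py .4925 .1312 .144 -178
```

```text
t 6.12 tcp [0.4929 0.1317 0.0454] rpy [ 1.7999e+02  2.0000e-02 -1.7803e+02] F [-1.61  0.16  3.67] w 0.0482 q [ 37.   16.5 -32.9   0.  -40.5 -35.1]
now [ 0.009 -0.009 -1.972] turn -0.004
after turn [ 0.009 -0.009 -1.972] turn -0.004
```

Call:
apply_moves --plan '[[130,[0,0,-0.2],0],[130,[0,0,-0.4],0],[130,[0,0,-0.5],0],[130,[0,0,-0.5],0],[130,[0,0,-0.4],0],[130,[0,0,0],0]]'

```text
time_s: 6.88
tcp_pos: [0.4936, 0.1321, 0.1468]
eef_rot: [179.9, 0.2, -178.0]
contact_force: [0.5, -0.7, -2.8]
gripper_width: 0.0483
```

```bash
python3 go.py .497 .265 .0437 -178;python3 - <<'E'
from h import *
from plant import viewer
for n in("scene",):
    c=viewer.capture(n); crop("s",c,200,120,100,100,6,"c3")
E
```

```text
t 6.88 tcp [0.4936 0.1321 0.1468] rpy [ 1.7990e+02  1.6000e-01 -1.7803e+02] F [ 0.52 -0.67 -2.76] w 0.0483 q [ 37.    9.  -26.3   0.  -54.5 -35.1]
now [-0.16   2.655  2.061] turn -0.005
after turn [-0.161  2.655  2.061] turn -0.005
```

View pics/c3.png

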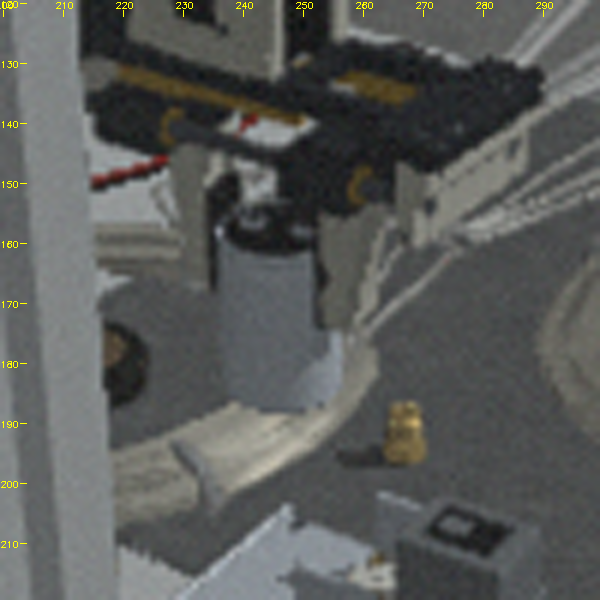

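Call:
apply_moves --plan '[[130,[-0.02,0.2,0],0],[130,[-0.02,0.35,0],0],[130,[-0.02,0.4,0],0],[130,[-0.02,0.4,0],0],[130,[-0.02,0.4,0],0],[130,[-0.02,0.4,0],0],[130,[-0.02,0.3,0],0],[130,[-0.02,0.2,0],0],[130,[0,0,0],0],[130,[0,0,0],0]]'

```text
time_s: 8.18
tcp_pos: [0.4961, 0.2638, 0.145]
eef_rot: [-180.0, -0.0, -178.0]
contact_force: [0.2, 0.2, -2.1]
gripper_width: 0.0487
```

```bash
python3 go.py .497 .265 .0442 -178;python3 - <<'E'
from h import *
from plant import viewer
for n in("scene","top"):
    c=viewer.capture(n); pickle.dump(c,open(f"pics/{n}4.pkl","wb")); cv2.imwrite(f"pics/{n}4.png",cv2.resize(c["frame"],(800,600)))
E
```

```text
t 8.18 tcp [0.4961 0.2638 0.145 ] rpy [-1.7999e+02 -2.0000e-02 -1.7805e+02] F [ 0.16  0.22 -2.08] w 0.0487 q [ 48.   13.9 -20.2  -0.  -55.9 -46. ]
now [-0.019  0.023  2.016] turn -0.008
after turn [-0.019  0.023  2.016] turn -0.008
```

View pics/scene4.png

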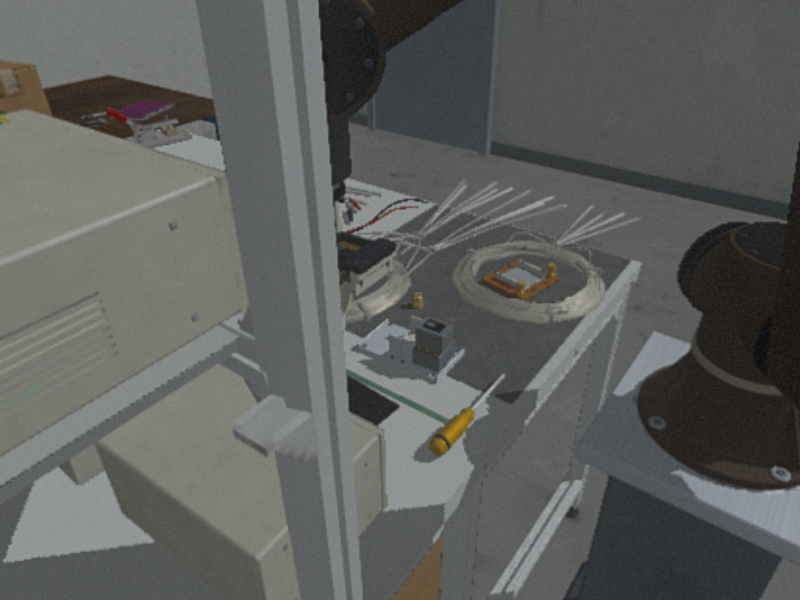

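View pics/top4.png

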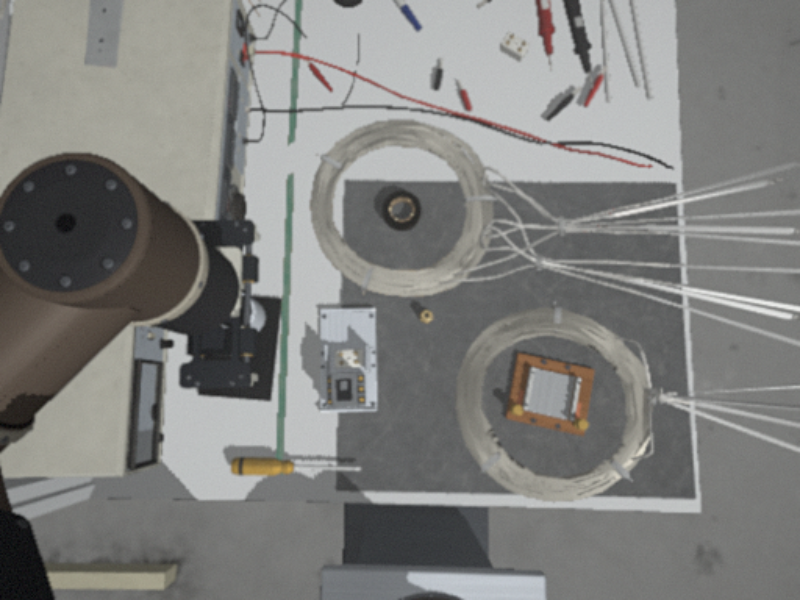

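Call:
apply_moves --plan '[[130,[-0.01,0.02,0.3],0],[130,[0,0,0.4],0],[130,[0,0,0.4],0],[130,[0,0,0.4],0],[130,[0,0,0.3],0],[130,[0,0,0.15],0],[130,[0,0,0.04],0],[130,[0,0,0],0]]'

```text
time_s: 9.28
tcp_pos: [0.497, 0.2655, 0.0459]
eef_rot: [180.0, 0.0, -178.0]
contact_force: [-0.0, 1.3, -1.4]
gripper_width: 0.0487
```

```bash
python3 go.py .497 .265 .0437 -178
```

```text
t 9.28 tcp [0.497  0.2655 0.0459] rpy [ 1.7998e+02  3.0000e-02 -1.7803e+02] F [-0.05  1.31 -1.36] w 0.0487 q [ 48.   20.6 -26.1   0.  -43.2 -46.1]
now [-0.    -0.01   0.044] turn -0.004
after turn [-0.    -0.01   0.044] turn -0.004
```

Lower by 2 mm, then release to ~60 mm opening (count 80).

Call:
apply_moves --plan '[[130,[0,0,0.02],0],[130,[0,0,0.02],0],[130,[0,0,0],0],[110,[0,0,0],0],[80,[0,0,0],0],[78,[0,0,0],0],[78,[0,0,0],0]]'

```text
time_s: 10.15
tcp_pos: [0.4967, 0.2653, 0.0436]
eef_rot: [180.0, 0.0, -178.0]
contact_force: [0.5, -0.4, 0.2]
gripper_width: 0.0605
```

```bash
python3 go.py .497 .265 .15 -178
```

```text
t 10.15 tcp [0.4967 0.2653 0.0436] rpy [ 1.8000e+02  1.0000e-02 -1.7803e+02] F [ 0.5  -0.44  0.16] w 0.0605 q [ 48.   20.8 -26.3   0.  -42.9 -46.1]
now [-0.005 -0.007 -2.127] turn -0.005
after turn [-0.005 -0.007 -2.127] turn -0.005
```

Call:
apply_moves --plan '[[78,[0,0,-0.2],0],[78,[0,0,-0.4],0],[78,[0,0,-0.5],0],[78,[0,0,-0.5],0],[78,[0,0,-0.5],0],[70,[0,-0.2,0],0],[64,[0.3,-0.5,0],0],[64,[0.4,-0.5,0],0],[64,[0.4,-0.5,0],0],[64,[0.4,-0.5,0],0],[64,[0.4,-0.4,0],0],[64,[0,0,0],0]]'

```text
time_s: 11.65
tcp_pos: [0.4047, 0.1304, 0.1486]
eef_rot: [180.0, -0.0, -178.1]
contact_force: [0.3, -0.2, -0.2]
gripper_width: 0.0657
```

```bash
python3 go.py .4018 .1309 .044 -178;python3 - <<'E'
from h import *
from plant import viewer
for n in("scene","top"):
    c=viewer.capture(n); pickle.dump(c,open(f"pics/{n}5.pkl","wb")); cv2.imwrite(f"pics/{n}5.png",cv2.resize(c["frame"],(800,600)))
E
```

```text
t 11.65 tcp [0.4047 0.1304 0.1486] rpy [ 1.7999e+02 -2.0000e-02 -1.7808e+02] F [ 0.25 -0.18 -0.16] w 0.0657 q [ 44.6   0.5 -35.7  -0.  -53.8 -42.7]
now [0.059 0.011 2.091] turn -0.014
after turn [0.059 0.011 2.091] turn -0.014
```

View pics/top5.png

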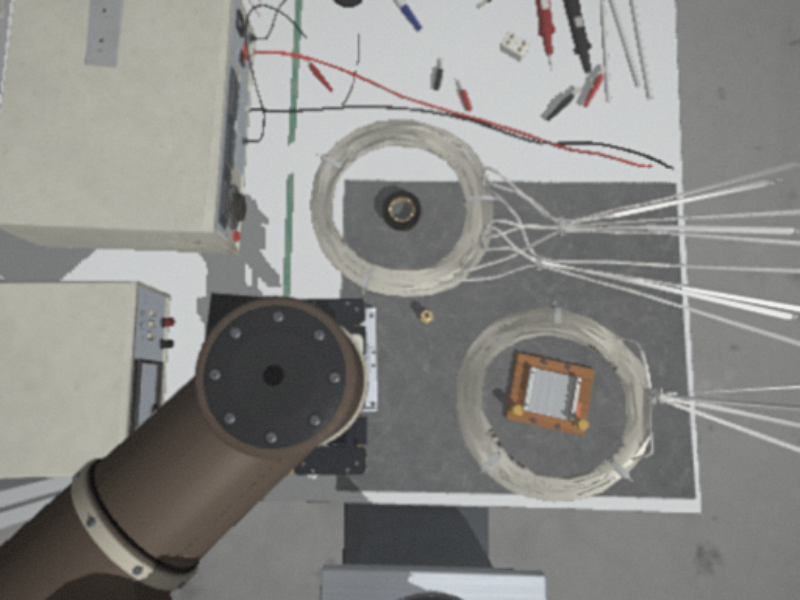

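View pics/scene5.png

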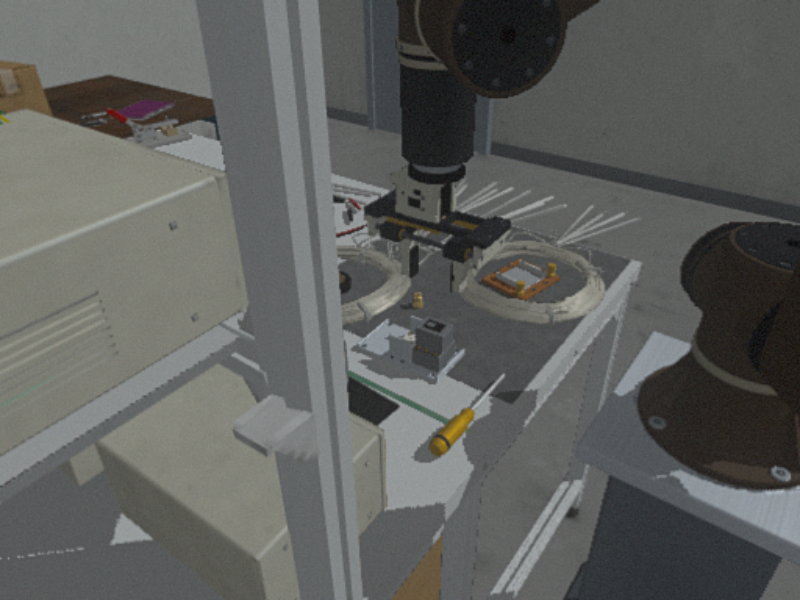

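Call:
apply_moves --plan '[[64,[0.05,0.01,0.3],0],[64,[0,0,0.4],0],[64,[0,0,0.4],0],[64,[0,0,0.4],0],[64,[0,0,0.3],0],[64,[0,0,0.2],0],[64,[0,0,0.08],0],[64,[0,0,0],0],[110,[0,0,0],0],[130,[0,0,0],0],[130,[0,0,0],0],[130,[0,0,0],0]]' --squeeze 25

```text
time_s: 13.25
tcp_pos: [0.4036, 0.1326, 0.0449]
eef_rot: [180.0, 0.0, -178.0]
contact_force: [-4.1, 1.1, 6.5]
gripper_width: 0.0483
```

```bash
python3 go.py .417 .272 .144 -178
```

```text
t 13.25 tcp [0.4036 0.1326 0.0449] rpy [ 1.7999e+02  1.0000e-02 -1.7801e+02] F [-4.11  1.06  6.49] w 0.0483 q [ 45.    9.4 -43.4  -0.  -37.2 -43. ]
now [-0.364  2.777 -1.982] turn -0.002
after turn [-0.364  2.777 -1.982] turn -0.002
```

Call:
apply_moves --plan '[[130,[0,0,-0.2],0],[130,[0,0,-0.4],0],[130,[0,0,-0.5],0],[130,[0,0,-0.5],0],[130,[0,0,-0.4],0],[130,[0,0.2,0],0],[130,[-0.05,0.4,0],0],[130,[-0.05,0.4,0],0],[130,[-0.05,0.5,0],0],[130,[-0.05,0.5,0],0],[130,[-0.05,0.4,0],0],[130,[-0.05,0.3,0],0]]'

```text
time_s: 14.75
tcp_pos: [0.4141, 0.2695, 0.1443]
eef_rot: [-180.0, -0.0, -178.0]
contact_force: [-0.0, 0.0, -1.6]
gripper_width: 0.0479
```

Call:
apply_moves --plan '[[130,[0,0.08,0],0],[130,[0,0,0],0]]'

```text
time_s: 15.0
tcp_pos: [0.4137, 0.2717, 0.1444]
eef_rot: [-180.0, -0.0, -178.0]
contact_force: [-0.3, 0.1, -1.3]
gripper_width: 0.0483
```

```bash
python3 go.py .416 .272 .0435 -178;python3 - <<'E'
from h import *
from plant import viewer
for n in("scene","top"):
    c=viewer.capture(n); pickle.dump(c,open(f"pics/{n}6.pkl","wb")); cv2.imwrite(f"pics/{n}6.png",cv2.resize(c["frame"],(800,600)))
E
```

```text
t 15.0 tcp [0.4137 0.2717 0.1444] rpy [-1.7998e+02 -2.0000e-02 -1.7803e+02] F [-0.32  0.1  -1.28] w 0.0483 q [ 56.1   7.8 -28.2  -0.  -54.  -54.1]
now [-0.045  0.004  2.018] turn -0.005
after turn [-0.045  0.004  2.018] turn -0.005
```

View pics/top6.png

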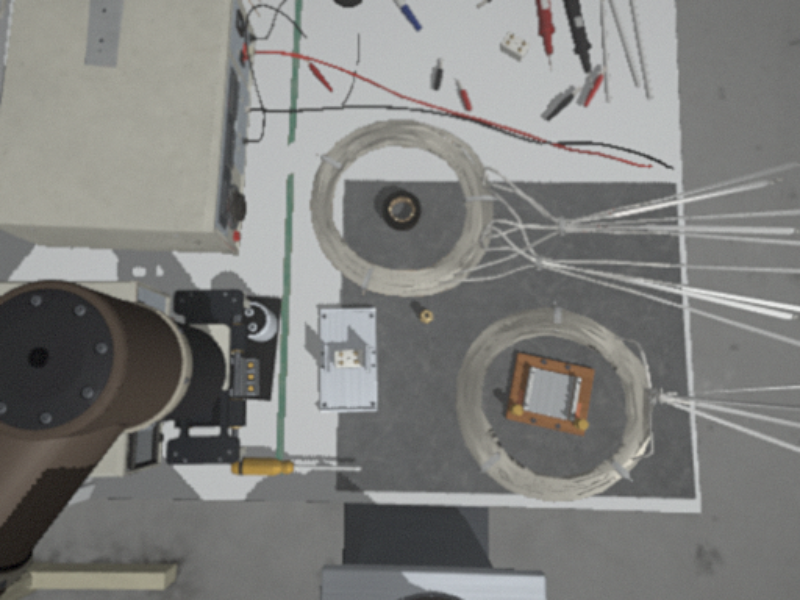

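View pics/scene6.png

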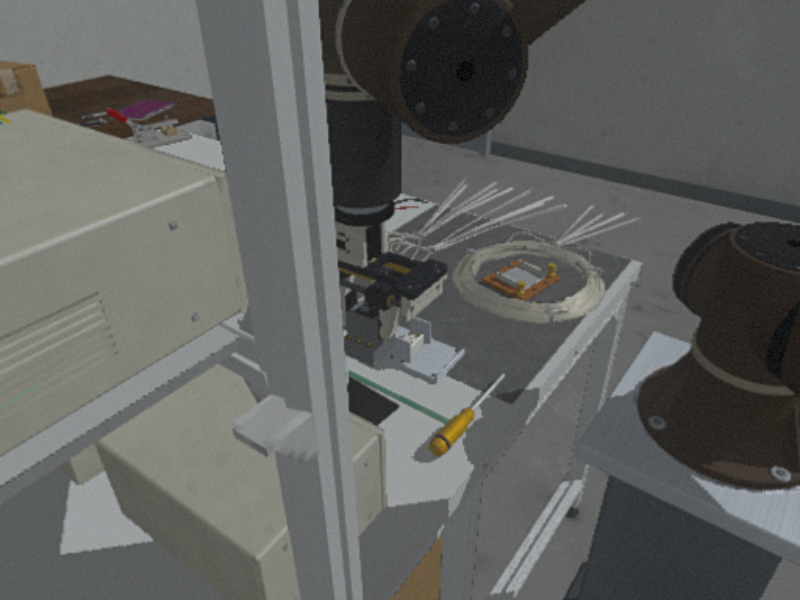

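Call:
apply_moves --plan '[[130,[0,0,0.3],0],[130,[0,0,0.4],0],[130,[0,0,0.4],0],[130,[0,0,0.4],0],[130,[0,0,0.3],0],[130,[0,0,0.14],0],[130,[0,0,0.04],0],[130,[0,0,0.02],0],[130,[0,0,0],0]]'

```text
time_s: 16.23
tcp_pos: [0.4141, 0.2722, 0.0449]
eef_rot: [180.0, 0.0, -178.0]
contact_force: [-0.7, -0.1, -1.1]
gripper_width: 0.0482
```

```bash
python3 go.py .414 .272 .043 -178
```

```text
t 16.23 tcp [0.4141 0.2722 0.0449] rpy [ 1.7997e+02  3.0000e-02 -1.7803e+02] F [-0.69 -0.11 -1.12] w 0.0482 q [ 56.1  15.4 -34.8   0.  -39.8 -54.1]
now [ 0.002 -0.003  0.039] turn -0.005
after turn [ 0.002 -0.003  0.039] turn -0.005
```

Call:
apply_moves --plan '[[130,[0,0,0.02],0],[130,[0,0,0.02],0],[130,[0,0,0],0],[110,[0,0,0],0],[86,[0,0,0],0],[84,[0,0,0],0],[84,[0,0,0],0],[84,[0,0,-0.2],0],[84,[0,0,-0.4],0],[84,[0,0,-0.5],0],[84,[0,0,-0.5],0],[84,[0,0,-0.5],0]]'

```text
time_s: 17.73
tcp_pos: [0.4139, 0.2719, 0.1492]
eef_rot: [180.0, 0.0, -178.0]
contact_force: [0.0, 0.1, 0.2]
gripper_width: 0.0592
```

Call:
apply_moves --plan '[[100,[0,-0.2,-0.4],0],[110,[0,-0.5,0],0],[110,[-0.2,-0.5,0],0],[110,[-0.2,-0.5,0],0],[110,[-0.1,-0.5,0],0],[110,[-0.1,-0.4,0],0],[110,[0,0,0],0]]'

```text
time_s: 18.6
tcp_pos: [0.4478, 0.141, 0.1671]
eef_rot: [-180.0, -0.1, -178.2]
contact_force: [0.7, -0.5, -0.9]
gripper_width: 0.0499
```

```bash
python3 go.py .448 .130 .1 -178;python3 - <<'E'
from h import *
from plant import viewer
for n in("scene","top"):
    c=viewer.capture(n); pickle.dump(c,open(f"pics/{n}7.pkl","wb")); cv2.imwrite(f"pics/{n}7.png",cv2.resize(c["frame"],(800,600)))
E
```

```text
t 18.6 tcp [0.4478 0.141  0.1671] rpy [-1.7997e+02 -6.0000e-02 -1.7816e+02] F [ 0.74 -0.47 -0.92] w 0.0499 q [ 41.6   3.9 -29.3  -0.  -56.9 -39.7]
now [ 0.004 -0.22   1.342] turn -0.027
after turn [ 0.004 -0.22   1.342] turn -0.027
```

View pics/top7.png

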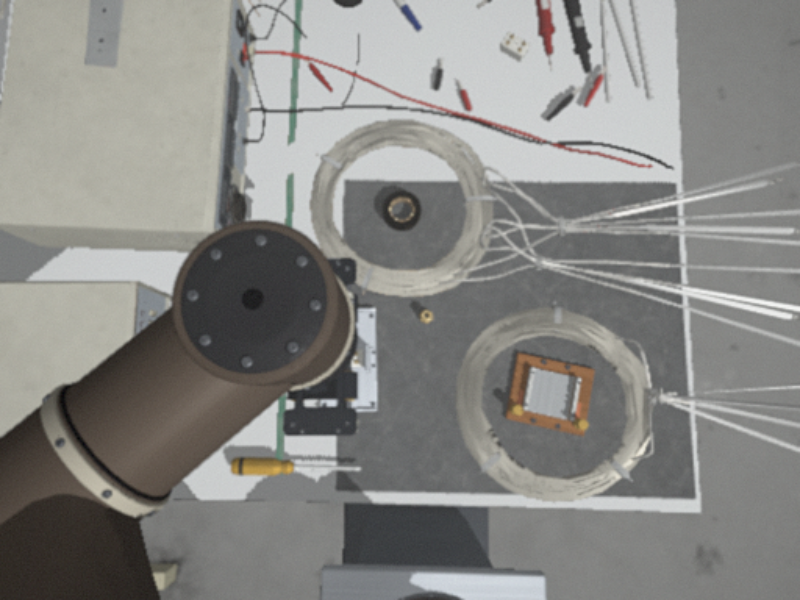

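View pics/scene7.png

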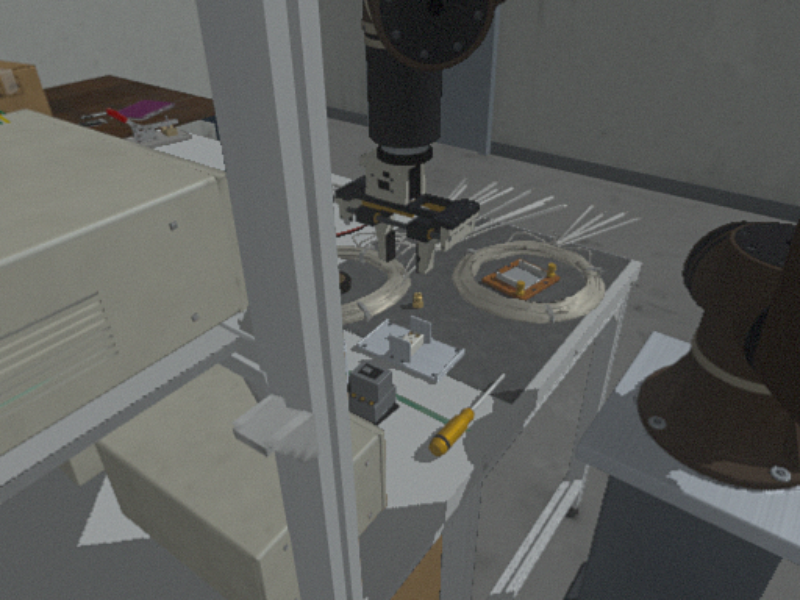

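```bash
python3 - <<'E'
from h import *
c=load("top6"); crop("t",c,195,190,60,75,8,"c_blk"); crop("t",load("scene7"),220,195,80,60,9,"c_sblk")
E
```

```text
(no output)
```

View pics/c_blk.png

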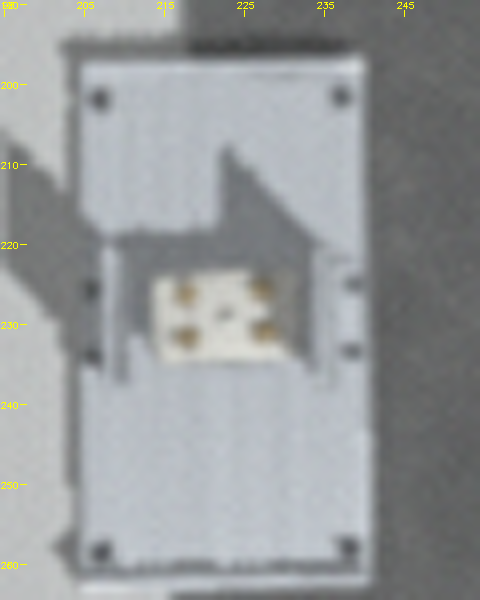

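View pics/c_sblk.png

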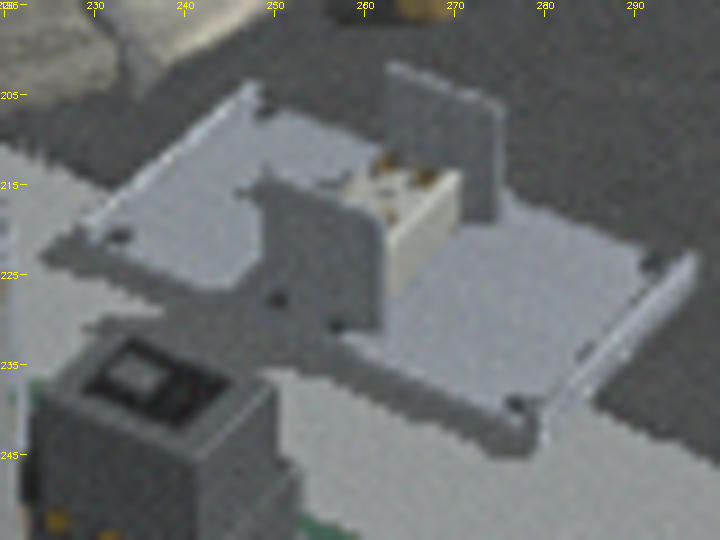

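```bash
python3 - <<'E'
from h import *
c=load("top6")
print(ray(c,(225/8+195-.5,316/8+190-.5),.025),ray(c,(224.7/8+195-.5,313/8+190-.5),.028))
a=ray(c,(186.5/8+195-.5,315/8+190-.5),.028);b=ray(c,(263/8+195-.5,311.5/8+190-.5),.028);print(np.degrees(np.arctan2(-(a-b)[0],(a-b)[1])))
E
python3 go.py .4475 .129 .06 -178
```

```text
[0.44750926 0.12913421 0.025     ] [0.44819974 0.12902917 0.028     ]
3.801560323732224
t 18.7 tcp [0.448  0.1424 0.1673] rpy [-1.7999e+02 -3.0000e-02 -1.7809e+02] F [-1.33  0.11  0.72] w 0.0499 q [ 41.7   3.9 -29.2  -0.  -56.9 -39.8]
now [ 0.02  -0.268  2.146] turn -0.015
after turn [ 0.02  -0.268  2.146] turn -0.015
```

Call:
apply_moves --plan '[[110,[0.01,-0.26,0.3],0],[110,[0,0,0.5],0],[110,[0,0,0.5],0],[110,[0,0,0.5],0],[110,[0,0,0.3],0],[110,[0,0,0],0]]'

```text
time_s: 19.45
tcp_pos: [0.4474, 0.1299, 0.0615]
eef_rot: [-179.9, -0.1, -178.0]
contact_force: [-0.3, 0.6, 0.4]
gripper_width: 0.0499
```

```bash
python3 go.py .4478 .129 .012 -178;python3 - <<'E'
from h import *
from plant import viewer
for n in("scene",):
    c=viewer.capture(n); crop("s",c,220,150,90,90,6,"c8")
E
```

```text
t 19.45 tcp [0.4474 0.1299 0.0615] rpy [-1.7991e+02 -1.3000e-01 -1.7800e+02] F [-0.33  0.64  0.42] w 0.0499 q [ 40.5  11.5 -37.3  -0.  -41.4 -38.5]
now [-0.007 -0.018  0.991] turn -0.0
after turn [-0.007 -0.018  0.991] turn -0.0
```

View pics/c8.png

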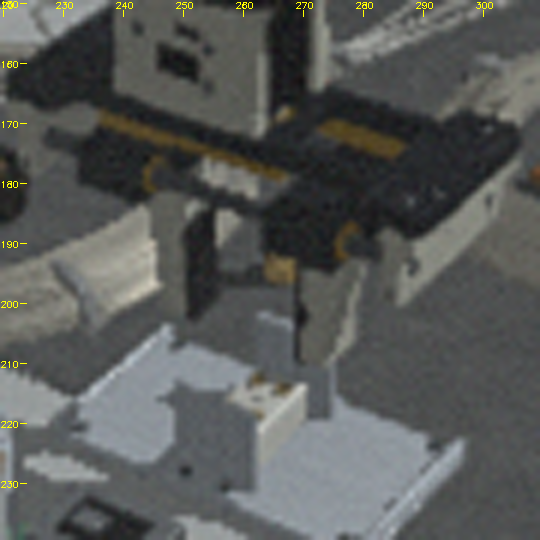

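Call:
apply_moves --plan '[[110,[0,-0.02,0.3],0],[110,[0,0,0.3],0],[110,[0,0,0.2],0],[110,[0,0,0.1],0],[110,[0,0,0.06],0],[110,[0,0,0],0],[160,[0,0,0],0],[185,[0,0,0],0],[195,[0,0,0],0],[195,[0,0,0],0],[195,[0,0,0],0]]' --squeeze 15

```text
time_s: 20.88
tcp_pos: [0.4484, 0.1291, 0.0147]
eef_rot: [180.0, 0.0, -178.0]
contact_force: [-0.4, -0.2, 2.6]
gripper_width: 0.0259
```

```bash
python3 go.py .4478 .129 .11 -178
```

```text
t 20.88 tcp [0.4484 0.1291 0.0147] rpy [ 1.7999e+02  1.0000e-02 -1.7803e+02] F [-0.43 -0.2   2.59] w 0.0259 q [ 40.3  16.  -40.    0.  -34.  -38.4]
now [ 0.013 -0.002 -1.906] turn -0.005
after turn [ 0.013 -0.002 -1.906] turn -0.005
```

Call:
apply_moves --plan '[[195,[0,0,-0.2],0],[195,[0,0,-0.4],0],[195,[0,0,-0.5],0],[195,[0,0,-0.5],0],[195,[0,0,-0.4],0],[195,[0,-0.3,0],0.2],[195,[0.1,-0.5,0],0.3],[195,[0.1,-0.6,0],0.3],[195,[0.1,-0.6,0],0.3],[195,[0.1,-0.6,0],0.3],[195,[0.1,-0.6,0],0.3],[195,[0.1,-0.6,0],0.3]]'

```text
time_s: 22.38
tcp_pos: [0.4059, -0.0599, 0.114]
eef_rot: [-180.0, -0.1, 169.9]
contact_force: [1.1, -0.1, -0.6]
gripper_width: 0.0263
```

```bash
python3 go.py .4042 -.1702 .0187 169.1;python3 - <<'E'
from h import *
from plant import viewer
for n in("top",):
    c=viewer.capture(n); pickle.dump(c,open("pics/top9.pkl","wb")); cv2.imwrite(f"pics/{n}9.png",cv2.resize(c["frame"],(800,600))); crop("t",c,110,170,100,100,6,"c9")
E
```

```text
t 22.38 tcp [ 0.4059 -0.0599  0.114 ] rpy [-1.7998e+02 -7.0000e-02  1.6985e+02] F [ 1.12 -0.06 -0.59] w 0.0263 q [ 19.5   1.6 -40.   -0.  -48.4 -29.6]
now [-0.354 -2.177  1.906] turn 0.126
after turn [-0.383 -2.173  1.906] turn 0.126
```

View pics/c9.png

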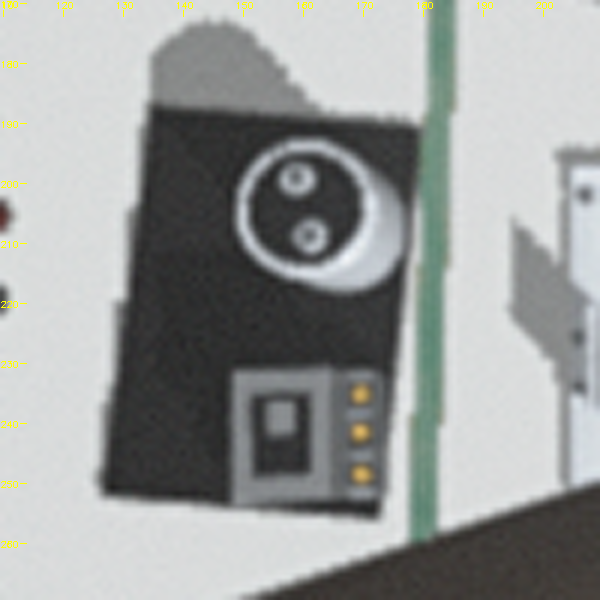

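Call:
apply_moves --plan '[[195,[-0.06,-0.4,0],0.13],[195,[-0.08,-0.5,0],0],[195,[-0.08,-0.5,0],0],[195,[-0.08,-0.4,0],0],[195,[-0.06,-0.25,0],0],[195,[0,-0.1,0],0],[195,[0,0,0],0],[195,[0,0,0],0]]'

```text
time_s: 23.42
tcp_pos: [0.405, -0.1669, 0.1146]
eef_rot: [180.0, 0.0, 169.2]
contact_force: [0.4, 0.8, -0.1]
gripper_width: 0.0256
```

```bash
python3 go.py .4042 -.1702 .0187 169.1;python3 - <<'E'
from h import *
from plant import viewer
for n in("scene","top"):
    c=viewer.capture(n); cv2.imwrite(f"pics/{n}10.png",cv2.resize(c["frame"],(800,600)))
E
```

```text
t 23.43 tcp [ 0.405  -0.1669  0.1146] rpy [179.99   0.   169.21] F [ 0.43  0.79 -0.11] w 0.0256 q [  3.6   4.3 -37.   -0.  -48.7 -14.3]
now [ 0.004 -0.067  1.917] turn 0.018
after turn [ 0.004 -0.067  1.917] turn 0.018
```

View pics/top10.png

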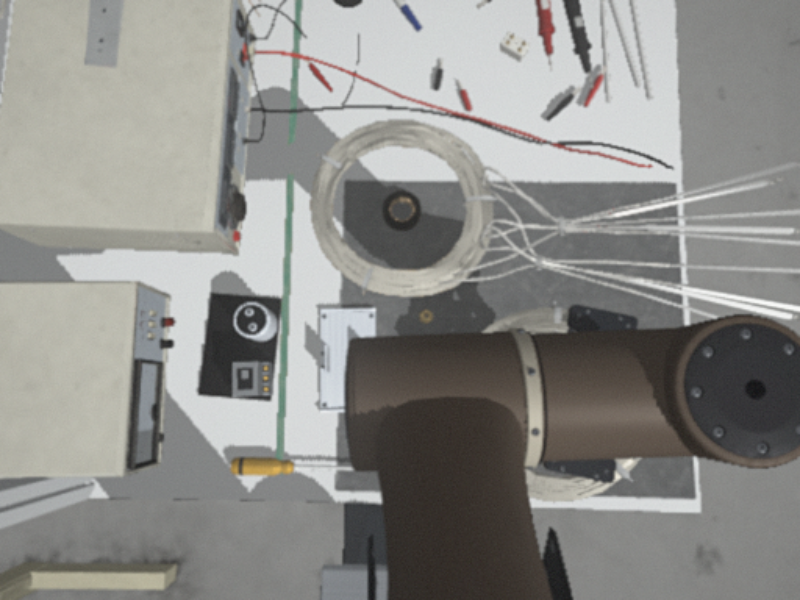

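View pics/scene10.png

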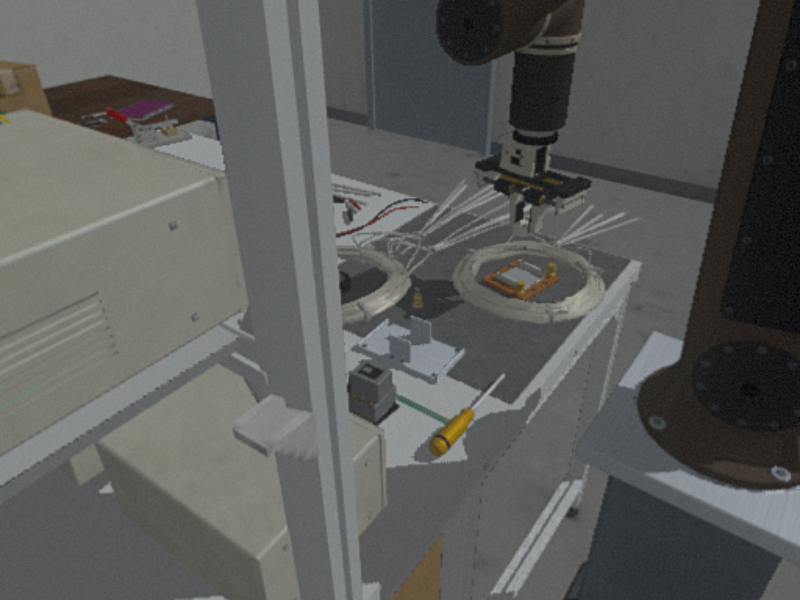

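Call:
apply_moves --plan '[[195,[0,-0.06,0.3],0.02],[195,[0,0,0.4],0],[195,[0,0,0.4],0],[195,[0,0,0.3],0],[195,[0,0,0.25],0],[195,[0,0,0.15],0],[195,[0,0,0.06],0],[195,[0,0,0],0]]'

```text
time_s: 24.52
tcp_pos: [0.4046, -0.1702, 0.0216]
eef_rot: [-180.0, 0.0, 169.1]
contact_force: [-0.2, -0.2, -0.1]
gripper_width: 0.0259
```

```bash
python3 go.py .4042 -.1702 .0187 169.1;python3 - <<'E'
from h import *
from plant import viewer
for n in("scene",):
    c=viewer.capture(n); crop("s",c,290,100,100,100,6,"c11")
E
```

```text
t 24.52 tcp [ 0.4046 -0.1702  0.0216] rpy [-180.      0.    169.07] F [-0.22 -0.21 -0.06] w 0.0259 q [  3.1  13.1 -43.    0.  -33.8 -14. ]
now [ 0.007 -0.     0.059] turn -0.004
after turn [ 0.007 -0.     0.059] turn -0.004
```

View pics/c11.png

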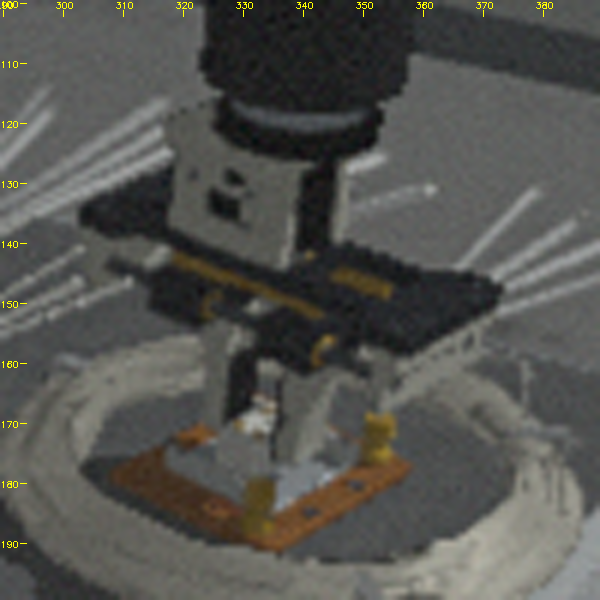

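Block is held above the electrode between the rails. Lower gently and release.

Call:
apply_moves --plan '[[195,[0,0,0.03],0],[195,[0,0,0.02],0],[195,[0,0,0.01],0],[195,[0,0,0],0]]'

```text
time_s: 25.08
tcp_pos: [0.4045, -0.1703, 0.0187]
eef_rot: [-180.0, 0.0, 169.1]
contact_force: [-0.8, 0.7, 2.8]
gripper_width: 0.0261
```

```bash
python3 go.py .4042 -.1702 .0187 169.1
```

```text
t 25.07 tcp [ 0.4045 -0.1703  0.0187] rpy [-1.8000e+02  1.0000e-02  1.6907e+02] F [-0.76  0.68  2.79] w 0.0261 q [  3.1  13.4 -43.2   0.  -33.4 -14. ]
now [0.006 0.001 0.   ] turn -0.004
after turn [0.006 0.001 0.   ] turn -0.004
```

Call:
apply_moves --plan '[[175,[0,0,0],0],[150,[0,0,0],0],[135,[0,0,0],0],[135,[0,0,0],0],[135,[0,0,0],0],[135,[0,0,-0.1],0],[135,[0,0,-0.3],0],[135,[0,0,-0.5],0],[135,[0,0,-0.5],0],[135,[0,0,-0.5],0],[135,[0,0,-0.5],0],[135,[0,0,-0.3],0]]'

```text
time_s: 26.58
tcp_pos: [0.4048, -0.1703, 0.1552]
eef_rot: [180.0, 0.1, 169.1]
contact_force: [1.0, -0.6, 0.2]
gripper_width: 0.0412
```

```bash
python3 go.py .497 .265 .15 -178;python3 - <<'E'
from h import *
from plant import viewer
for n in("scene",):
    c=viewer.capture(n); crop("s",c,290,110,100,100,6,"c12")
E
```

```text
t 26.57 tcp [ 0.4048 -0.1703  0.1552] rpy [1.7998e+02 1.1000e-01 1.6907e+02] F [ 0.99 -0.58  0.22] w 0.0412 q [  3.1   1.5 -33.7   0.  -54.7 -14. ]
now [-0.16   8.898  0.105] turn -2.155
after turn [-2.147  8.636  0.105] turn -2.155
```

View pics/c12.png

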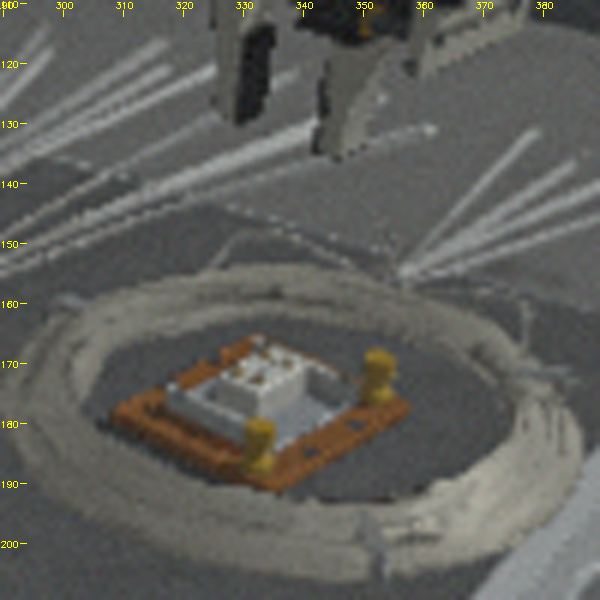

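Call:
apply_moves --plan '[[80,[0,0.3,-0.3],0],[80,[0,0.7,0],0],[80,[0,0.8,0],0],[80,[0,0.8,0],0],[80,[0,0.8,0],0],[80,[0,0.8,0],0],[80,[0,0.8,0],0],[80,[0,0.8,0],0],[80,[0,0.8,0],0],[80,[0,0.8,0],0],[80,[0,0.8,0],0],[80,[-0.1,0.4,0],0]]'

```text
time_s: 28.12
tcp_pos: [0.4909, 0.2526, 0.1683]
eef_rot: [-180.0, -0.0, 169.2]
contact_force: [0.1, -0.4, -0.6]
gripper_width: 0.0603
```

Call:
apply_moves --plan '[[80,[0,0.1,0],-0.5],[80,[0,0,0],-0.9],[80,[0,0,0],-0.75],[80,[0,0,0],0]]'

```text
time_s: 28.62
tcp_pos: [0.4918, 0.2554, 0.1684]
eef_rot: [-180.0, -0.0, -178.1]
contact_force: [0.9, -0.2, 0.5]
gripper_width: 0.0603
```

```bash
python3 go.py .4967 .2653 .15 -178;python3 - <<'E'
from h import *
from plant import viewer
c=viewer.capture("top"); pickle.dump(c,open("pics/top13.pkl","wb")); crop("s",c,310,215,80,70,8,"c13"); cv2.imwrite(f"pics/top13.png",cv2.resize(c["frame"],(800,600)))
E
```

```text
t 28.62 tcp [0.4918 0.2554 0.1684] rpy [-1.7998e+02 -2.0000e-02 -1.7809e+02] F [ 0.88 -0.17  0.49] w 0.0603 q [ 47.7  11.9 -19.4  -0.  -58.7 -45.8]
now [-0.104  0.195  0.368] turn -0.014
after turn [-0.104  0.195  0.368] turn -0.014
```

View pics/c13.png

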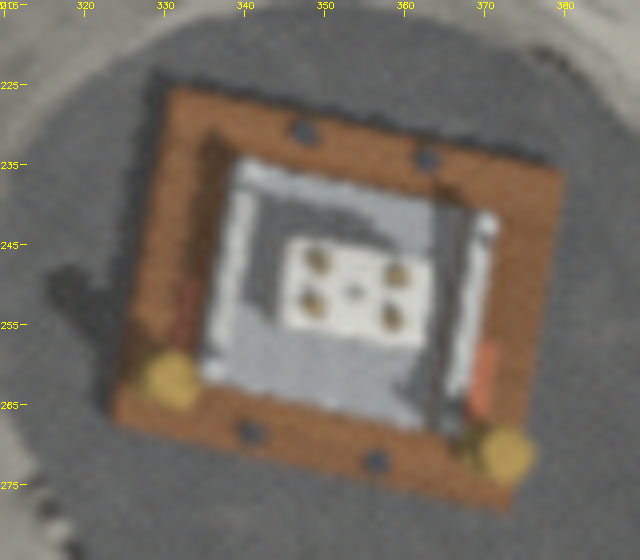

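View pics/top13.png

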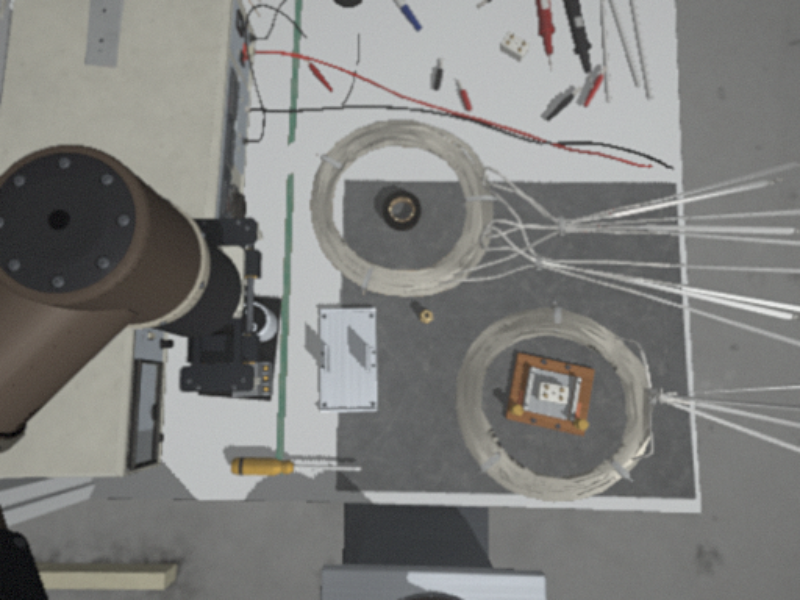

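Call:
apply_moves --plan '[[80,[-0.1,0.19,0.3],0],[80,[0,0,0.4],0],[80,[0,0,0.4],0],[80,[0,0,0.3],0],[80,[0,0,0],0]]'

```text
time_s: 29.3
tcp_pos: [0.4959, 0.2651, 0.0969]
eef_rot: [-179.9, -0.1, -178.1]
contact_force: [-0.2, 0.1, -1.1]
gripper_width: 0.0599
```

```bash
python3 go.py .4967 .2653 .0436 -178
```

```text
t 29.3 tcp [0.4959 0.2651 0.0969] rpy [-1.7988e+02 -1.3000e-01 -1.7806e+02] F [-0.17  0.15 -1.08] w 0.0599 q [ 48.1  17.  -23.2  -0.  -50.  -46.1]
now [-0.016  0.003  1.066] turn -0.01
after turn [-0.016  0.003  1.066] turn -0.01
```

Call:
apply_moves --plan '[[80,[-0.01,0,0.3],0],[80,[0,0,0.3],0],[80,[0,0,0.25],0],[80,[0,0,0.15],0],[80,[0,0,0.06],0],[80,[0,0,0],0],[110,[0,0,0],0],[130,[0,0,0],0],[130,[0,0,0],0],[130,[0,0,0],0]]' --squeeze 25

```text
time_s: 30.55
tcp_pos: [0.4972, 0.2657, 0.0459]
eef_rot: [180.0, 0.0, -178.0]
contact_force: [-0.7, -0.4, 3.4]
gripper_width: 0.0487
```

```bash
python3 go.py .4929 .1317 .145 -178
```

```text
t 30.55 tcp [0.4972 0.2657 0.0459] rpy [ 1.7998e+02  3.0000e-02 -1.7802e+02] F [-0.72 -0.37  3.44] w 0.0487 q [ 48.   20.7 -26.1   0.  -43.2 -46. ]
now [ 0.178 -2.676 -1.981] turn -0.004
after turn [ 0.179 -2.676 -1.981] turn -0.004
```

Call:
apply_moves --plan '[[130,[0,0,-0.2],0],[130,[0,0,-0.4],0],[130,[0,0,-0.5],0],[130,[0,0,-0.5],0],[130,[0,0,-0.5],0],[130,[0.02,-0.3,0],0],[130,[0.03,-0.4,0],0],[130,[0.03,-0.5,0],0],[130,[0.03,-0.5,0],0],[130,[0.03,-0.5,0],0],[130,[0.03,-0.35,0],0],[130,[0,-0.1,0],0]]'

```text
time_s: 32.05
tcp_pos: [0.4929, 0.1313, 0.1505]
eef_rot: [-180.0, -0.0, -178.1]
contact_force: [0.1, -0.8, -1.4]
gripper_width: 0.0484
```

Call:
apply_moves --plan '[[130,[0,0,0],0],[130,[0,0,0],0]]'

```text
time_s: 32.3
tcp_pos: [0.4932, 0.1333, 0.1505]
eef_rot: [180.0, 0.0, -178.0]
contact_force: [-0.4, -0.1, -0.3]
gripper_width: 0.0483
```

```bash
python3 go.py .4929 .1317 .0485 -178
```

```text
t 32.3 tcp [0.4932 0.1333 0.1505] rpy [ 1.7999e+02  1.0000e-02 -1.7801e+02] F [-0.38 -0.14 -0.33] w 0.0483 q [ 37.2   8.9 -25.9  -0.  -55.2 -35.2]
now [ 0.008 -0.032  2.041] turn -0.002
after turn [ 0.008 -0.032  2.041] turn -0.002
```

Call:
apply_moves --plan '[[130,[0,-0.03,0.3],0],[130,[0,0,0.4],0],[130,[0,0,0.4],0],[130,[0,0,0.4],0],[130,[0,0,0.3],0],[130,[0,0,0.15],0],[130,[0,0,0.05],0],[130,[0,0,0],0]]'

```text
time_s: 33.3
tcp_pos: [0.4934, 0.1315, 0.0508]
eef_rot: [180.0, 0.0, -178.0]
contact_force: [-0.6, 0.3, -0.9]
gripper_width: 0.0483
```

```bash
python3 go.py .4929 .1317 .0479 -178;python3 - <<'E'
from h import *
from plant import viewer
for n in("scene",):
    c=viewer.capture(n); crop("s",c,205,140,100,100,6,"c14")
E
```

```text
t 33.3 tcp [0.4934 0.1315 0.0508] rpy [ 1.7999e+02  3.0000e-02 -1.7802e+02] F [-0.6   0.31 -0.9 ] w 0.0483 q [ 37.   16.1 -32.6   0.  -41.3 -35. ]
now [0.009 0.004 0.059] turn -0.004
after turn [0.009 0.004 0.059] turn -0.004
```

View pics/c14.png

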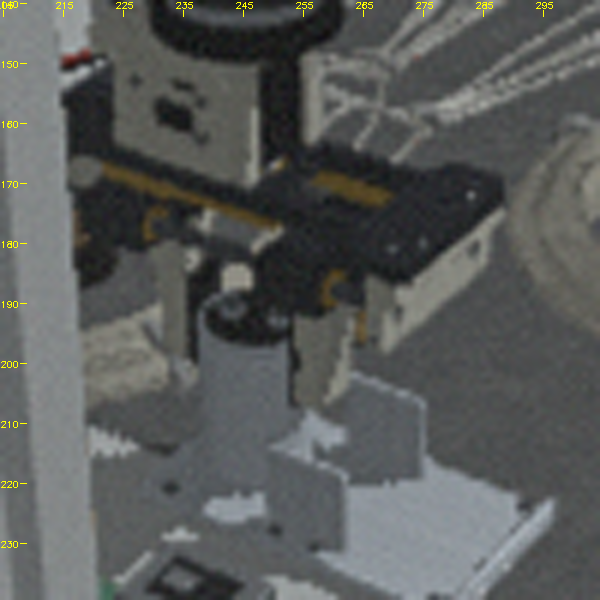

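Good. Lower the last 3 mm, release to ~62 mm, rise.

Call:
apply_moves --plan '[[130,[0,0,0.03],0],[130,[0,0,0.02],0],[130,[0,0,0.01],0],[130,[0,0,0],0],[110,[0,0,0],0],[80,[0,0,0],0],[76,[0,0,0],0],[76,[0,0,0],0],[76,[0,0,-0.2],0],[76,[0,0,-0.4],0],[76,[0,0,-0.5],0],[76,[0,0,-0.5],0]]'

```text
time_s: 34.85
tcp_pos: [0.4931, 0.1314, 0.129]
eef_rot: [180.0, 0.0, -178.0]
contact_force: [0.7, -0.7, 0.4]
gripper_width: 0.0616
```

```bash
python3 go.py .4141 .2722 .15 -178
```

```text
t 34.85 tcp [0.4931 0.1314 0.129 ] rpy [ 1.7999e+02  2.0000e-02 -1.7802e+02] F [ 0.7  -0.7   0.44] w 0.0616 q [ 37.   10.2 -27.6   0.  -52.2 -35. ]
now [ 1.483  2.87  -0.42 ] turn -0.004
after turn [ 1.482  2.87  -0.42 ] turn -0.004
```

Call:
apply_moves --plan '[[76,[0,0,-0.45],0],[76,[0.15,0.3,0],0],[76,[0.25,0.5,0],0],[76,[0.3,0.55,0],0],[76,[0.3,0.55,0],0],[76,[0.25,0.5,0],0],[76,[0.15,0.35,0],0],[76,[0.08,0.12,0],0],[76,[0,0,0],0],[76,[0,0,0],0]]'

```text
time_s: 36.1
tcp_pos: [0.4144, 0.2717, 0.15]
eef_rot: [-180.0, -0.0, -178.1]
contact_force: [0.3, 0.6, -0.1]
gripper_width: 0.0617
```

```bash
python3 go.py .4141 .2722 .044 -178;python3 - <<'E'
from h import *
from plant import viewer
for n in("scene","top"):
    c=viewer.capture(n); pickle.dump(c,open(f"pics/{n}15.pkl","wb")); crop("s",c,195,170,100,80,7,f"c15{n}")
E
```

```text
t 36.1 tcp [0.4144 0.2717 0.15  ] rpy [-1.7999e+02 -1.0000e-02 -1.7807e+02] F [ 0.27  0.57 -0.09] w 0.0617 q [ 56.    7.5 -27.7  -0.  -54.8 -54.1]
now [0.005 0.011 2.119] turn -0.011
after turn [0.005 0.011 2.119] turn -0.011
```

View pics/c15top.png

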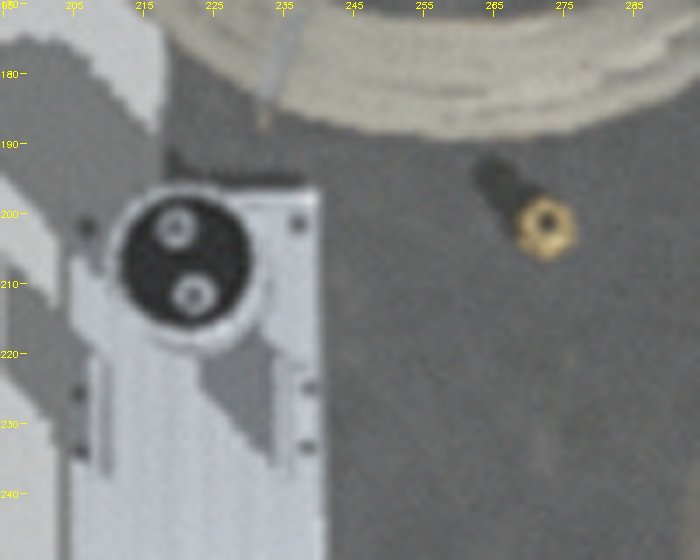

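View pics/c15scene.png

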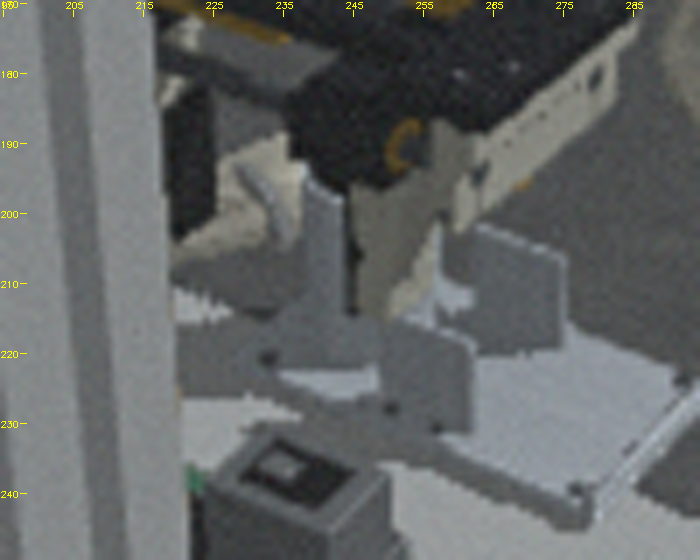

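Call:
apply_moves --plan '[[76,[0,0.01,0.3],0],[76,[0,0,0.4],0],[76,[0,0,0.4],0],[76,[0,0,0.4],0],[76,[0,0,0.3],0],[76,[0,0,0.2],0],[76,[0,0,0.1],0],[76,[0,0,0],0],[110,[0,0,0],0],[130,[0,0,0],0],[130,[0,0,0],0],[130,[0,0,0],0]]' --squeeze 25

```text
time_s: 37.7
tcp_pos: [0.4144, 0.273, 0.0455]
eef_rot: [180.0, 0.0, -178.0]
contact_force: [-0.5, -0.1, 4.4]
gripper_width: 0.0477
```

```bash
python3 go.py .4033 .1326 .144 -178
```

```text
t 37.7 tcp [0.4144 0.273  0.0455] rpy [ 1.7997e+02  3.0000e-02 -1.7802e+02] F [-0.47 -0.09  4.36] w 0.0477 q [ 56.1  15.4 -34.7   0.  -39.9 -54.1]
now [ 0.319 -2.799 -1.97 ] turn -0.003
after turn [ 0.32  -2.799 -1.97 ] turn -0.003
```

Call:
apply_moves --plan '[[130,[0,0,-0.2],0],[130,[0,0,-0.4],0],[130,[0,0,-0.5],0],[130,[0,0,-0.5],0],[130,[0,0,-0.5],0],[130,[0.03,-0.3,0],0],[130,[0.05,-0.5,0],0],[130,[0.06,-0.5,0],0],[130,[0.06,-0.5,0],0],[130,[0.06,-0.5,0],0],[130,[0.05,-0.35,0],0],[130,[0,-0.12,0],0]]'

```text
time_s: 39.2
tcp_pos: [0.4033, 0.1324, 0.1501]
eef_rot: [180.0, 0.0, -178.1]
contact_force: [-0.5, -0.3, -1.0]
gripper_width: 0.0483
```

Call:
apply_moves --plan '[[130,[0,0,0],0],[130,[0,0,0],0]]'

```text
time_s: 39.45
tcp_pos: [0.4037, 0.1343, 0.1501]
eef_rot: [180.0, 0.0, -178.0]
contact_force: [0.3, 0.5, -1.0]
gripper_width: 0.0482
```

```bash
python3 go.py .4033 .133 .0475 -178
```

```text
t 39.45 tcp [0.4037 0.1343 0.1501] rpy [ 1.7999e+02  1.0000e-02 -1.7802e+02] F [ 0.27  0.47 -1.05] w 0.0482 q [ 45.2   0.4 -35.5   0.  -54.  -43.2]
now [ 0.01  -0.025  2.051] turn -0.003
after turn [ 0.01  -0.025  2.051] turn -0.003
```

Call:
apply_moves --plan '[[130,[0,-0.03,0.3],0],[130,[0,0,0.4],0],[130,[0,0,0.4],0],[130,[0,0,0.4],0],[130,[0,0,0.3],0],[130,[0,0,0.15],0],[130,[0,0,0.05],0],[130,[0,0,0],0]]'

```text
time_s: 40.45
tcp_pos: [0.4037, 0.1326, 0.0503]
eef_rot: [180.0, 0.0, -178.0]
contact_force: [0.4, 0.1, -1.2]
gripper_width: 0.0478
```

```bash
python3 go.py .4033 .133 .0475 -178
```

```text
t 40.45 tcp [0.4037 0.1326 0.0503] rpy [ 1.7999e+02  2.0000e-02 -1.7801e+02] F [ 0.35  0.08 -1.18] w 0.0478 q [ 45.    8.9 -43.    0.  -38.1 -43. ]
now [0.009 0.009 0.056] turn -0.002
after turn [0.009 0.009 0.056] turn -0.002
```

Call:
apply_moves --plan '[[130,[0,0,0.03],0],[130,[0,0,0.02],0],[130,[0,0,0.01],0],[130,[0,0,0],0],[110,[0,0,0],0],[84,[0,0,0],0],[80,[0,0,0],0],[80,[0,0,0],0],[80,[0,0,-0.2],0],[80,[0,0,-0.4],0],[80,[0,0,-0.5],0],[80,[0,0,-0.5],0]]'

```text
time_s: 41.95
tcp_pos: [0.4035, 0.1322, 0.1285]
eef_rot: [180.0, 0.0, -178.0]
contact_force: [0.7, 1.0, 0.1]
gripper_width: 0.0603
```

Call:
apply_moves --plan '[[80,[0,0,-0.5],0],[80,[0,-0.3,-0.3],0],[80,[0,-0.7,0],0],[80,[0,-0.8,0],0],[80,[-0.1,-0.8,0],0],[80,[-0.1,-0.8,0],0],[80,[-0.1,-0.8,0],0],[80,[-0.1,-0.8,0],0],[80,[0,-0.8,0],0],[80,[0,-0.4,0],0],[80,[0,0,0],0],[80,[0,0,0],0]]'

```text
time_s: 43.45
tcp_pos: [0.4341, -0.1766, 0.1674]
eef_rot: [180.0, 0.0, -178.1]
contact_force: [-0.6, 0.7, -0.3]
gripper_width: 0.0602
```

```bash
python3 go.py; python3 - <<'E'
from h import *
from plant import viewer
for n in("scene","top"):
    c=viewer.capture(n); pickle.dump(c,open(f"pics/{n}16.pkl","wb")); cv2.imwrite(f"pics/{n}16.png",cv2.resize(c["frame"],(800,600)))
    if n=="top": crop("s",c,195,185,60,85,7,"c16top")
    else: crop("s",c,210,175,100,75,8,"c16scene")
E
```

```text
t 43.45 tcp [ 0.4341 -0.1766  0.1674] rpy [ 1.7999e+02  1.0000e-02 -1.7805e+02] F [-0.61  0.73 -0.29] w 0.0602 q [  2.    3.8 -29.4  -0.  -56.8  -0.1]
```

View pics/top16.png

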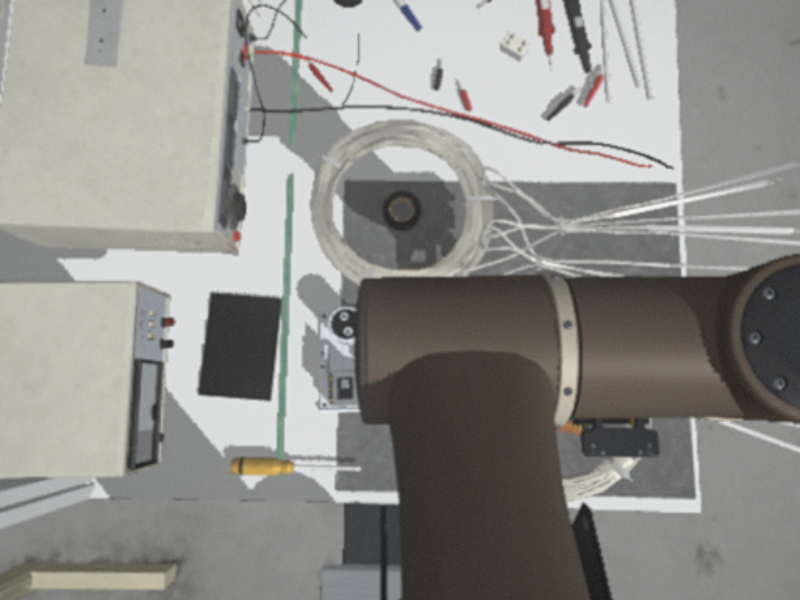

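View pics/c16top.png

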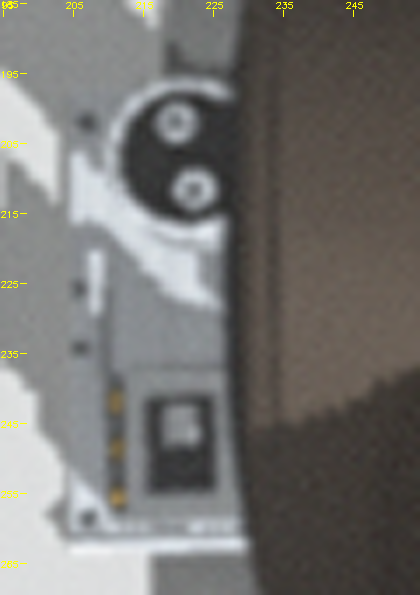

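View pics/c16scene.png

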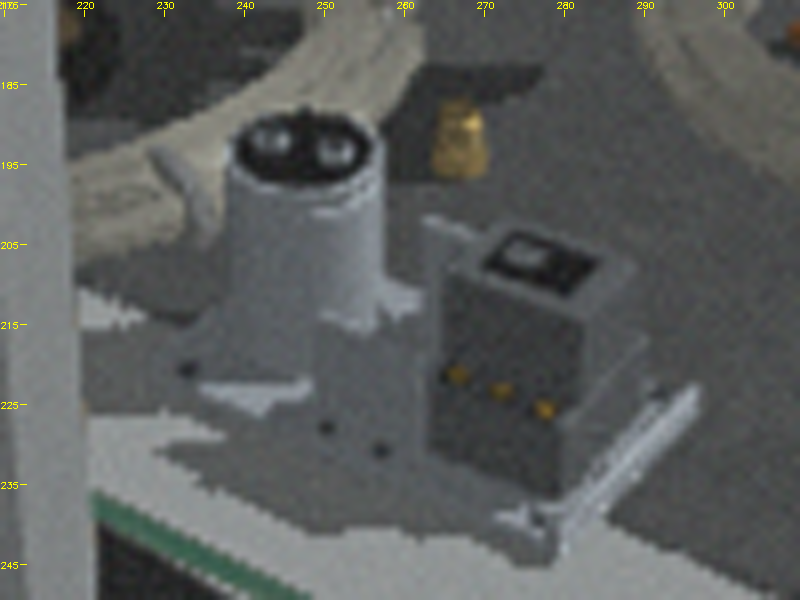

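View pics/scene16.png

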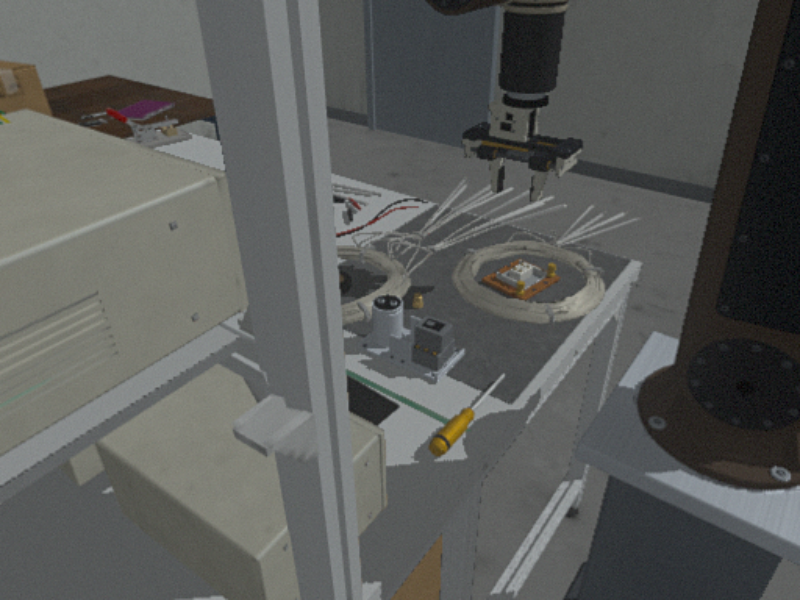

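The block lies between the rails (about 520,270). The capacitor (387,318) and relay (433,342) stand in the rack, and the arm is clear of everything.

```bash
python3 - <<'E'
from plant import close_job
print(close_job())
E
```

```text
the job is handed in; nothing more can be done
None
```

The job is done and handed in after about 43.5 s of the 122 s allowed. `close_job` gave no verdict, so everything below is my own reading of the last pictures.

I parked the capacitor and relay upright on the pad and laid the block flat on the electrode, turned to match the plate. I then put the capacitor and relay back upright in the rack and moved the arm clear.

- **Block:** In the top picture it was centred on the electrode within about 1 to 2 mm and ran from rail to rail. In the last scene picture it still lay there.
- **Capacitor:** It stands upright, within about 1 mm of where it started.
- **Relay:** It stands upright and looks square to the rack. It sits about 2 to 3 mm from its start, my largest error, against the 15 mm allowed. In the last top picture the arm hid part of it and of the capacitor, so I judged both mainly from the scene picture.
- **Bystanders:** The tape roll and brass fitting look unmoved in the pictures; I did not measure them.
- **Forces:** The largest force I read at the wrist was about 8 N, when the fingers closed on the relay in the rack. No check failed.

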